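# Lock a strip magazine in its transport cradle

## Robot

A 6-joint arm with a two-finger parallel gripper is mounted at the origin on a cart in front of the work surface, level with it; the furniture and walls round the work are solid. World frame = base frame: x ahead of the robot, y to its left, z up, the work surface at z = 0. Lengths are in m, angles in rad, forces in N, time in s.
With the tool pointing down it reaches from about 0.275 to 0.775 m from the base axis. Payload 14.6 kg.
Tool frame: the origin (TCP) lies midway between the tips of the shut fingers; the grasp point (between the pads) lies 19 mm behind it; x points along the fingers, y is the direction in which the jaws open and shut, and the axes are right-handed (so a half turn about x gives the same grasp; the last joint's range is limited). The gripper opens to 85 mm and grips with 20 to 120 N. Pads are 22 mm wide; open, the fingers measure 114 mm over their backs; the gripper's body (76 mm by 85 mm) begins 54 mm behind the grasp point. The pads swing forward as they close: fully open they stand 13 mm farther back than shut.
Start: joints at [1.11, 0.263, -0.048, 1.259, 0, 1.415], TCP at [0.158, 0.501, 0.231] pointing down, gripper open.
Joint ranges: [-2.65, 2.65], [-0.89, 1.7], [-1.18, 1.37], [-2.13, 2.11], [-1.35, 1.29], [-3.14, 3.14]. Speed limits (rad/s): [1.89, 1.89, 2.57, 2.79, 3.14, 3.14].

## Interface

Orientations are given as [roll, pitch, yaw] about the fixed x, y, z axes, in that order (R = Rz(yaw) Ry(pitch) Rx(roll)).
In Python, from cell import read_state, eyes, arm gives the robot as it stands.
- The arm moves only by the tool play_rows, never from a script. Its argument "rows" is a list of rows, each an object of numbers: "gripper": the finger opening in mm, from 0 to 85.4; "dx", "dy", "dz": the shift along the tool's x, y, z in mm; "wx", "wy", "wz": the turn, a rotation vector about the tool's x, y, z in rad. A call has 1 to 8 rows; each row is the pose to reach, as a shift and turn from the pose commanded when the call began, along the tool's axes at that moment; what a row does not reach only later rows make up. A row lasts 1/10 s, in which the tool goes at most 50 mm and 8.59 degrees, less where a joint would pass 70% of its speed; a pose out of reach is approached as far as the arm can. A call with a gripper value outside its range is refused whole. The fingers move at their own pace and stop on an object; "squeeze" is the grip in N (left out, the last holds). Time passes only in rows, so rows that repeat a pose let the fingers close. It gives the time, the measured TCP pose, the force and the opening at its end, in the units of the state.
- read_state(): the state, without advancing time (a new reading comes with each control period).
- eyes.camera(name): name is "side" or "top"; returns a dict with "frame" (480x640x3 uint8, red, green, blue), "depth" (480x640 float32, m along the optical axis (not along the pixel's ray), 0 where there is no reading), "fovy" (degrees; the focal length in pixels is half the picture's height over the tangent of half this angle, whatever the lens; pixels are square), "cx", "cy" (the principal point, pixels), "dist_coeffs" ([k1, k2, p1, p2, k3] as OpenCV has them; the pictures are not rectified), "rvec" (rotation vector, rad) and "tvec" (3), from world to camera coordinates, as OpenCV has them. Camera axes: x right, y down, z forward; pixel columns grow to the right and rows downward; lengths in m; the calibration is good to about 2 mm. A picture is of the moment at which its call begins.
- arm.sign_off(): hands the job in, once; it reports no verdict.
The state is a dict: "clock": time; "joints": joint angles; "joint_vel": joint speeds; "tau": joint torques, N m; "eef_pos": TCP position; "ee_rot": TCP orientation; "contact_force": force on the tool from outside, world axes, zero at the start; "ft_torque": the same for the moment, N m; "finger_gap": finger opening in m.
Only numpy, scipy, OpenCV 4.12 (cv2) and the standard library are available. Lean on these libraries where they do the work, as an engineer would, in place of code of your own. Each camera call takes 0.05 s, during which the arm holds its last target.

## Task

Get the low slotted magazine ready for transport: draw the lock of the bench cradle back to its open end stop, lay the magazine flat in the cradle between the corner guides, then let go of it and push the lock by its black grip to the closed end stop, so that the magazine is home with the lips over both its ends. Keep the magazine level all the time, since strips would slide out of it, and do not shift the taller magazine or the note pad.

Things in the scene. Friction and masses are not known exactly. Their poses are not given: they have to be found in the camera images.
- low_magazine_mid (a point): Centre (half-way up) of the low magazine, the one to load: a grey-white sheet-metal tube of rectangular section, open at both ends, with upright slots in a side, 58 mm wide (own x), 201 mm long (own y), 62 mm high (own z), about 0.45 kg. It starts upright on the worktop. Grasp it across its width near the middle of its length. Either end may face the lock.
- tall_magazine: The taller magazine of the same make, 60 mm wide (x), 216 mm long (y), 88 mm high; origin at the centre of its underside. It is not to be moved. The two magazines lie some 0.3 m apart and may have changed places.
- note_pad: Small white note pad, 60 x 105 x 12 mm, loose on the worktop; origin at the centre of its underside. It is not to be moved.
- cradle: Transport cradle fixed to the worktop: aluminium base plate 96 mm wide (own x) and 334 mm long (own y, from -112 to +222 mm), origin on the worktop under the bay's centre, +y towards the lock. Four black corner guides, 62 mm apart inside (x = +-31 mm), stand at y = +-62 to +-101 mm, up to z = 41 mm, their tops sloped outwards; between them the sides are free for fingers.
- lock (a joint): Travel of the lock slide in m: 0 at the open stop (away from the bay, to the cradle's +y), 0.050 at the closed stop, where the gate meets the corner guides; growing values move it to the cradle's -y. It starts closed or nearly so, which blocks the bay. It slides with about 3 N of friction and stays where it is left; pushing the magazine along takes some 3 N more.
- lock_grip (a point): Middle of the lock's black grip, an upright ribbed fin 14 mm thick (along the cradle's x), 40 mm long (along y), its top 18 mm above this point, on a carriage whose upper face is 26 mm below it. Pinch it across its thickness or push its end. The gate stands 35 mm from this point towards the bay, up to z = 81 mm. Axes of the cradle.
- bay_home (a point): Where the low magazine's centre is when it is home, its length along the cradle's y, bottom on white runners at z = 12 mm. Directly over the cradle's origin, 43 mm up; axes of the cradle. The fixed end wall is 102 mm from here towards -y; with the lock closed the gate's face is 101 mm from here towards +y, so the magazine has about 3 mm of play.
- set_down (a point): Where the low magazine's centre is best set down while the lock is open: 19 mm from bay_home towards +y, same height. Straight down it clears both lips if it is within 11 mm of this along y, and enters the guides within about 3 mm across. Closing the lock then pushes it along the runners, under the fixed lip, to within 3 mm of the end wall. Axes of the cradle.
- fixed_lip (a point): Lower edge of the fixed lip on top of the end wall, 10 mm deep, 50 mm wide, at cradle y = -92 mm and z = 78 to 81 mm, 4 mm above the top of a seated magazine. The lock's gate carries a like lip, 20 mm deep, that moves with it: its edge is at cradle y = +131 mm with the lock open and +81 mm with it closed.

How it is judged:
By the outcome, as a careful person would: the job done as asked, in the order asked, and still so for the second after the job is handed in, with the robot touching nothing.
It also fails if it takes over 69 s, if anything falls off the work surface, if the arm or the gripper's body presses on something with over 40 N, if the wrist force passes 120 N, or if a joint passes its speed limit or range.

## Working session

There is one attempt and no reset: what is moved stays moved. The work goes in short steps, Python scripts to look and compute and a tool call to move; the robot and the scene stay as the last step left them, time stands still between calls to the robot, and variables do not carry over. Pictures are saved under pics/ and viewed, and the job is handed in when it is done.

Besides the shell and the picture viewer there is one more tool, called after "Call:" by a JSON object that holds its "method" and its "body". play_rows: Moves the arm, as the interface text tells. Its arguments: {"type":"object","properties":{"rows":{"type":"array","items":{"type":"object","properties":{"gripper":{"type":"number"},"dx":{"type":"number"},"dy":{"type":"number"},"dz":{"type":"number"},"wx":{"type":"number"},"wy":{"type":"number"},"wz":{"type":"number"}}}},"squeeze":{"type":"number"}},"required":["rows"]}

```bash
ls; mkdir -p pics
cat > h.py <<'E'
import numpy as np, cv2
from cell import read_state, eyes, arm
def grab(name):
    c=eyes.camera(name); np.savez(f'{name}.npz',**{k:np.asarray(v) for k,v in c.items()}); return c
def load(name): 
    d=np.load(f'{name}.npz'); return {k:d[k] for k in d.files}
def KM(c):
    f=240/np.tan(np.radians(float(c['fovy']))/2)
    K=np.array([[f,0,float(c['cx'])],[0,f,float(c['cy'])],[0,0,1.]])
    R=cv2.Rodrigues(np.asarray(c['rvec'],float))[0]; return K,R,np.asarray(c['tvec'],float).ravel()
def rays(c,uv):
    K,R,t=KM(c)
    n=cv2.undistortPointsIter(np.asarray(uv,float).reshape(-1,1,2),K,np.asarray(c['dist_coeffs'],float),None,None,(3,50,1e-10)).reshape(-1,2)
    return -R.T@t, np.c_[n,np.ones(len(n))]@R, n
def plane(c,uv,z):
    o,d,_=rays(c,uv); return o+d*((z-o[2])/d[:,2])[:,None]
def cloud(c):
    K,R,t=KM(c); v,u=np.mgrid[:480,:640]
    o,d,_=rays(c,np.c_[u.ravel(),v.ravel()]); D=np.asarray(c['depth']).ravel()[:,None]
    P=o+d*D; P[D[:,0]<=0]=np.nan; return P.reshape(480,640,3)
def proj(c,P):
    K,R,t=KM(c); return cv2.projectPoints(np.asarray(P,float).reshape(-1,1,3),np.asarray(c['rvec'],float),t,K,np.asarray(c['dist_coeffs'],float))[0].reshape(-1,2)
E
python3 - <<'E'
from h import *
for n in ('side','top'):
    c=grab(n); cv2.imwrite(f'pics/{n}0.png',c['frame'][...,::-1]); K,R,t=KM(c); print(n,c['fovy'],c['dist_coeffs'],-R.T@t,R[2], (c['depth']>0).mean())
s=read_state(); print(s)
E
```

```text
pics
side 47.84495435906191 [-0.05545669  0.          0.          0.          0.        ] [-0.01885191 -0.8102611   0.48760755] [ 0.51511973  0.76310594 -0.39028322] 0.9958561197916667
top 56.87485375842945 [0.01141686 0.         0.         0.         0.        ] [ 0.34726634 -0.01829451  0.90124769] [ 0.19747612 -0.0130038  -0.98022145] 0.996103515625
{'clock': 0.1, 'joints': array([ 1.10968858e+00,  2.63490941e-01, -4.88843855e-02,  1.25939270e+00,
       -1.89426735e-05,  1.41549558e+00]), 'joint_vel': array([-0.00038307, -0.00086617,  0.00172931,  0.00159308, -0.0006543 ,
       -0.00033298]), 'tau': array([ 4.69284074e-03, -6.38581038e+01,  3.85064292e+01,  1.00621517e-02,
        8.21914483e-06,  2.30694081e-05]), 'eef_pos': array([0.15795611, 0.5004126 , 0.23086096]), 'ee_rot': array([-1.70660519,  1.56982444, -2.01241218]), 'contact_force': array([-0.26116221,  0.58968965, -0.49250299]), 'ft_torque': array([-0.01605398, -0.01966668,  0.02923241]), 'finger_gap': 0.08564293074114779}
```

View pics/top0.png

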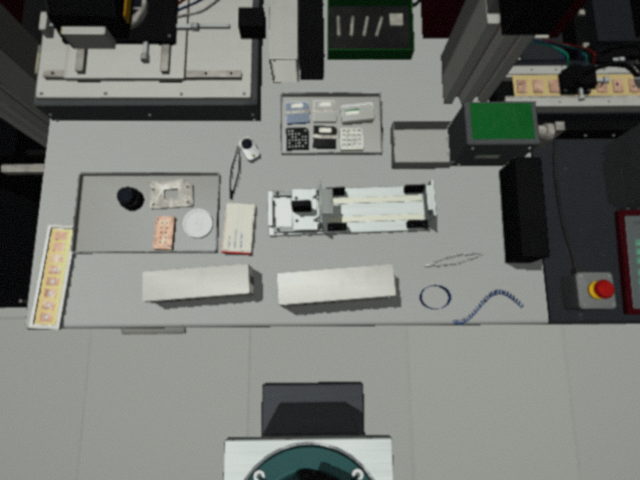

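View pics/side0.png

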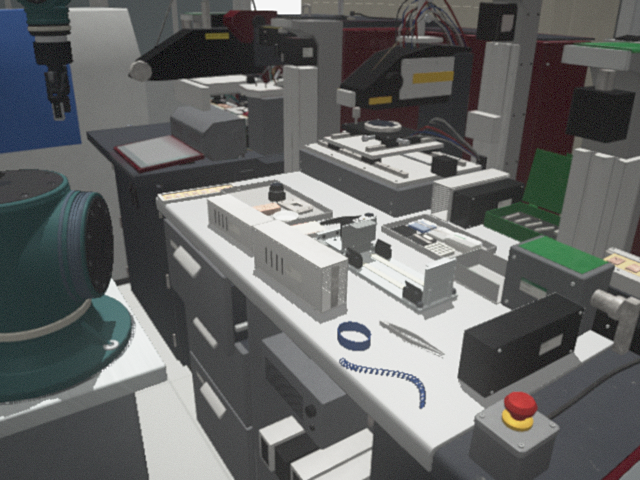

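The top view shows two magazines at the front, at about (197,283) and (337,286). The cradle is at about (355,207) with its lock to the left near (300,207), and the note pad is at (238,228). Next I measure heights and outlines.

Run:
```python
from h import *
c=load('top'); P=cloud(c); 
def box(name,u0,u1,v0,v1,z0,z1):
    m=np.zeros((480,640),bool); m[v0:v1,u0:u1]=1
    m&=(P[...,2]>z0)&(P[...,2]<z1)
    Q=P[m]; r=cv2.minAreaRect(Q[:,:2].astype(np.float32))
    print(name,m.sum(),'z med',np.median(Q[:,2]),'rect',r)
    return m
print('table z',np.median(P[300:315,300:400,2]), np.median(P[140:160,100:200,2]))
box('L',135,262,255,308,0.05,0.12); box('R',270,405,255,312,0.04,0.12)
box('pad',220,260,200,256,0.006,0.03)
im=cv2.resize(c['frame'][165:250,250:450][...,::-1],(800,340),interpolation=cv2.INTER_CUBIC); cv2.imwrite('pics/cr.png',im)
z=P[165:250,250:450,2]; zz=np.clip(z/0.1*255,0,255).astype(np.uint8)
cv2.imwrite('pics/crz.png',cv2.applyColorMap(cv2.resize(zz,(800,340),interpolation=0),cv2.COLORMAP_JET))
```

```text
table z nan nan
L 3197 z med 0.06211889301170903 rect ((0.44054287672042847, 0.21203720569610596), (0.05905258655548096, 0.2020958662033081), 4.394193172454834)
R 3859 z med 0.08791883414956359 rect ((0.4327806830406189, -0.05241019278764725), (0.05961161106824875, 0.21650992333889008), 3.8960399627685547)
pad 1478 z med 0.011801374171995338 rect ((0.5585883855819702, 0.1439281851053238), (0.060686588287353516, 0.1066078171133995), 85.79704284667969)<stdin>:13: RuntimeWarning: invalid value encountered in cast
```

View pics/cr.png

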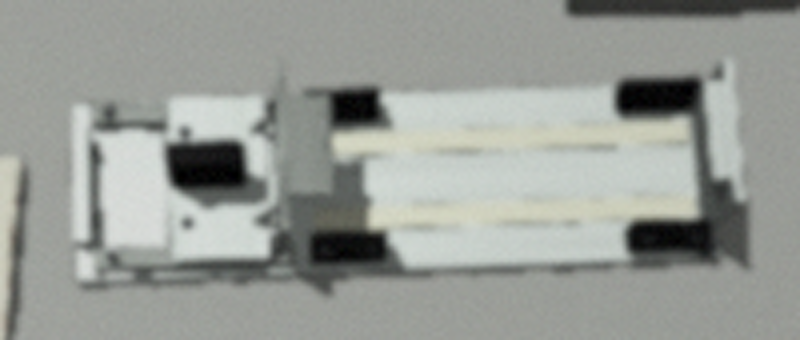

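View pics/crz.png

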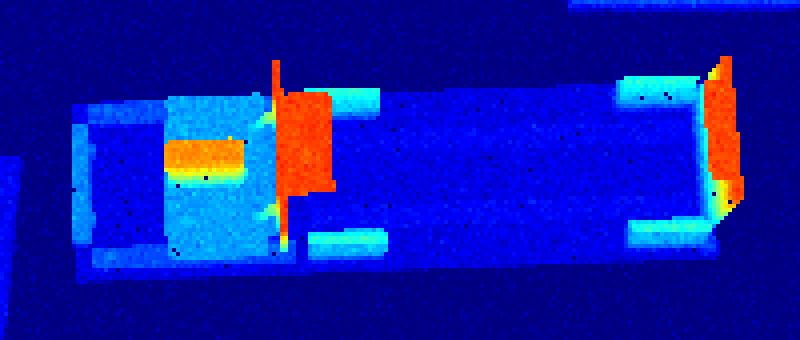

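Depth agrees with the given sizes. The low magazine is the left one (top at 62 mm, 59x202 mm outline) and the tall one is the right one (88 mm). The lock gate at about (322,207) is next to the left guides, so the lock is nearly closed. Next is the cradle frame.

```bash
cat >> h.py <<'E'
def cradle(c,verbose=True):
    P=cloud(c); m=np.zeros((480,640),bool); m[165:250,255:450]=1
    z=P[...,2]
    b=m&(z>0.003)&(z<0.012)
    n,lab,st,ce=cv2.connectedComponentsWithStats((m&(z>0.003)).astype(np.uint8))
    i=1+np.argmax(st[1:,4]); Q=P[(lab==i)&(z<0.03)]
    r=cv2.minAreaRect(Q[:,:2].astype(np.float32)); return P,m,Q,r
E
python3 - <<'E' 2>/dev/null
from h import *
c=load('top'); P,m,Q,r=cradle(c); print(r)
z=P[...,2]
# guides by colour+height
dark=(c['frame'].max(2)<70)&m
n,lab,st,ce=cv2.connectedComponentsWithStats((dark&(z>0.03)).astype(np.uint8))
for i in range(1,n):
    if st[i,4]>15: 
        q=P[lab==i]; print(i,st[i,4],ce[i],q.min(0).round(4),q.max(0).round(4),np.median(q,0).round(4))
lip=m&(z>0.077)&(z<0.084)
n,lab,st,ce=cv2.connectedComponentsWithStats(lip.astype(np.uint8))
for i in range(1,n):
    if st[i,4]>15:
        q=P[lab==i]; print('lip',st[i,4],ce[i],cv2.minAreaRect(q[:,:2].astype(np.float32)),np.median(q[:,2]))
g=m&(z>0.062)&(z<0.0765)&dark
q=P[g]; print('grip',g.sum(),cv2.minAreaRect(q[:,:2].astype(np.float32)),np.median(q,0))
print(np.percentile(z[240:250,300:400],[5,50,95]))
E
```

```text
((0.5958059430122375, -0.09315986931324005), (0.11198486387729645, 0.3562000095844269), 4.559581279754639)
1 86 [414.44186047 186.8372093 ] [ 0.6314 -0.2392  0.0301] [ 0.6388 -0.1992  0.0444] [ 0.6352 -0.2189  0.0364]
2 55 [338.07272727 189.8       ] [ 0.6256 -0.074   0.0306] [ 0.6347 -0.0515  0.0422] [ 0.6298 -0.0618  0.0356]
4 194 [301.31443299 206.01030928] [ 0.5843 -0.0065  0.0316] [0.5962 0.0298 0.0764] [0.5867 0.0123 0.0699]
5 104 [420.56730769 220.28846154] [ 0.5559 -0.2446  0.0301] [ 0.5832 -0.2008  0.068 ] [ 0.5613 -0.2278  0.0395]
6 86 [336.11627907 225.05813953] [ 0.5508 -0.0768  0.03  ] [ 0.5604 -0.0384  0.0444] [ 0.5552 -0.0567  0.0369]
lip 227 [430.4185022  196.99559471] ((0.6003459692001343, -0.23752956092357635), (0.0721520483493805, 0.015819186344742775), 1.094319224357605) 0.08071229968657401
lip 389 [324.95372751 200.42673522] ((0.5934836864471436, -0.03519183397293091), (0.0847812369465828, 0.027088988572359085), 1.812194585800171) 0.0813121824866323
grip 130 ((0.5658243894577026, -0.10449057817459106), (0.27203041315078735, 0.042899101972579956), 85.27890014648438) [0.58868618 0.01139353 0.07255569]
[nan nan nan]
```

```bash
python3 - <<'E' 2>/dev/null
from h import *
c=load('top'); P,m,Q,r=cradle(c); z=P[...,2]
F=c['frame'].astype(int)
cream=m&((F[...,0]-F[...,2])>18)&(F[...,0]>150)&(z>0.005)&(z<0.018)
n,lab,st,ce=cv2.connectedComponentsWithStats(cream.astype(np.uint8))
angs=[]
for i in range(1,n):
    if st[i,4]>80:
        uv=np.argwhere(lab==i)[:,::-1]; w=plane(c,uv,0.012)
        pf=np.polyfit(w[:,1],w[:,0],1); print('runner',st[i,4],pf, np.median(P[lab==i][:,2]),w[:,1].min(),w[:,1].max()); angs.append(pf)
a=-np.mean([p[0] for p in angs]); print('yaw',np.degrees(a))
e=np.array([-np.sin(a),np.cos(a)]); ex=np.array([np.cos(a),np.sin(a)])
# cradle coords of all points
Pc=np.stack([P[...,0]*ex[0]+P[...,1]*ex[1],P[...,0]*e[0]+P[...,1]*e[1],z],-1)
def rep(nm,mask):
    q=Pc[mask]; print(nm,len(q),'x',np.percentile(q[:,0],[1,10,50,90,99]).round(4),'y',np.percentile(q[:,1],[1,10,50,90,99]).round(4),'z',np.median(q[:,2]).round(4))
u=np.arange(640)[None,:]+0*z; 
rep('plate',m&(z>0.004)&(z<0.01)&(u>320)&(u<430))
v=np.arange(480)[:,None]+0*z
for nm,a0,b0,a1,b1 in (('gTR',400,425,180,195),('gTL',330,346,183,198),('gBR',405,429,212,232),('gBL',325,350,220,234)):
    rep(nm,(u>=a0)&(u<=b0)&(v>=a1)&(v<=b1)&(z>0.037)&(z<0.043))
rep('fixlip',(u>424)&(u<440)&(z>0.0785)&(z<0.083)&m)
rep('gatelip',(u>315)&(u<336)&(z>0.0785)&(z<0.083)&m)
rep('grip',(u>285)&(u<315)&(z>0.066)&(z<0.076)&m)
rep('griptop',(u>285)&(u<315)&(z>0.0705)&(z<0.076)&m)
rep('carr',(u>285)&(u<315)&(z>0.020)&(z<0.036)&m)
rep('endstop',(u>262)&(u<276)&(z>0.006)&m)
E
```

```text
yaw nan
plate 1569 x [nan nan nan nan nan] y [nan nan nan nan nan] z 0.0089
gTR 63 x [nan nan nan nan nan] y [nan nan nan nan nan] z 0.0395
gTL 37 x [nan nan nan nan nan] y [nan nan nan nan nan] z 0.0398
gBR 48 x [nan nan nan nan nan] y [nan nan nan nan nan] z 0.0397
gBL 44 x [nan nan nan nan nan] y [nan nan nan nan nan] z 0.0403
fixlip 202 x [nan nan nan nan nan] y [nan nan nan nan nan] z 0.0807
gatelip 343 x [nan nan nan nan nan] y [nan nan nan nan nan] z 0.0812
grip 139 x [nan nan nan nan nan] y [nan nan nan nan nan] z 0.0727
griptop 121 x [nan nan nan nan nan] y [nan nan nan nan nan] z 0.073
carr 785 x [nan nan nan nan nan] y [nan nan nan nan nan] z 0.0286
endstop 347 x [nan nan nan nan nan] y [nan nan nan nan nan] z 0.019
```

```bash
cat > m1.py <<'E'
from h import *
c=load('top'); P,m,Q,r=cradle(c); z=P[...,2]
F=cv2.GaussianBlur(c['frame'],(3,3),0).astype(int)
u=np.arange(640)[None,:]+0*z; v=np.arange(480)[:,None]+0*z
d=F[...,0]-F[...,2]; print('d pct',np.percentile(d[195:222,345:415],[5,50,75,90,99]))
cream=m&(d>10)&(z>0.005)&(z<0.018)&(u>345)&(u<418)
n,lab,st,ce=cv2.connectedComponentsWithStats(cream.astype(np.uint8))
angs=[]
for i in range(1,n):
    if st[i,4]>80:
        uv=np.argwhere(lab==i)[:,::-1]; w=plane(c,uv,0.012)
        pf=np.polyfit(w[:,1],w[:,0],1); print('runner',st[i,4],pf, np.median(P[lab==i][:,2]),w[:,1].min(),w[:,1].max()); angs.append(pf)
a=-np.mean([p[0] for p in angs]); print('yaw',np.degrees(a))
e=np.array([-np.sin(a),np.cos(a)]); ex=np.array([np.cos(a),np.sin(a)])
# cradle coords of all points
Pc=np.stack([P[...,0]*ex[0]+P[...,1]*ex[1],P[...,0]*e[0]+P[...,1]*e[1],z],-1)
def rep(nm,mask):
    q=Pc[mask]; print(nm,len(q),'x',np.percentile(q[:,0],[1,10,50,90,99]).round(4),'y',np.percentile(q[:,1],[1,10,50,90,99]).round(4),'z',np.median(q[:,2]).round(4))
rep('plate',m&(z>0.004)&(z<0.01)&(u>320)&(u<430))
for nm,a0,b0,a1,b1 in (('gTR',400,425,180,195),('gTL',330,346,183,198),('gBR',405,429,212,232),('gBL',325,350,220,234)):
    rep(nm,(u>=a0)&(u<=b0)&(v>=a1)&(v<=b1)&(z>0.036)&(z<0.044))
rep('fixlip',(u>424)&(u<440)&(z>0.0785)&(z<0.083)&m)
rep('gatelip',(u>315)&(u<336)&(z>0.0785)&(z<0.083)&m)
rep('griptop',(u>285)&(u<315)&(z>0.0705)&(z<0.076)&m)
rep('endstop',(u>262)&(u<276)&(z>0.006)&m)
E
python3 m1.py 2>/dev/null
```

```text
d pct [-3.  3. 13. 16. 17.]
runner 321 [-0.02778107  0.61290773] 0.011968576694820543 -0.22831508883626625 -0.07927040563638976
runner 323 [-0.02751737  0.57273111] 0.012079674370822135 -0.2263277183603528 -0.07847033873826553
yaw 1.584183439716762
plate 1569 x [0.5448 0.5488 0.5914 0.6341 0.6829] y [-0.2581 -0.2336 -0.1583 -0.0875 -0.048 ] z 0.0089
gTR 72 x [0.612  0.6267 0.6305 0.6337 0.6347] y [-0.2569 -0.2558 -0.2373 -0.2203 -0.2175] z 0.039
gTL 42 x [0.627  0.6284 0.6303 0.6323 0.6331] y [-0.0915 -0.0893 -0.0792 -0.0689 -0.0638] z 0.0395
gBR 62 x [0.553  0.5534 0.5558 0.5612 0.5729] y [-0.2586 -0.2565 -0.2416 -0.2217 -0.2168] z 0.0398
gBL 49 x [0.5525 0.5529 0.5546 0.5578 0.5586] y [-0.0918 -0.0884 -0.0738 -0.0578 -0.0538] z 0.0402
fixlip 202 x [0.5592 0.5692 0.5925 0.6168 0.6285] y [-0.2612 -0.26   -0.2549 -0.2482 -0.2466] z 0.0807
gatelip 343 x [0.5528 0.5704 0.5932 0.615  0.6313] y [-0.0647 -0.0615 -0.0497 -0.0399 -0.0382] z 0.0812
griptop 121 x [0.5858 0.5871 0.5915 0.5972 0.5978] y [-0.0215 -0.0177 -0.0021  0.0132  0.0154] z 0.073
endstop 347 x [0.5456 0.5537 0.5903 0.6289 0.6377] y [0.0508 0.0524 0.0586 0.0647 0.0661] z 0.019
```

```bash
cat >> h.py <<'E'
from scipy.spatial.transform import Rotation as Ro
A=np.radians(1.58); XC,YC=0.5926,-0.155
def c2w(x,y): 
    X,Y=XC+x,YC+y; return np.array([X*np.cos(A)-Y*np.sin(A), X*np.sin(A)+Y*np.cos(A)])
def w2c(p): return np.array([p[0]*np.cos(A)+p[1]*np.sin(A)-XC, -p[0]*np.sin(A)+p[1]*np.cos(A)-YC])
def go(xyz,yaw):
    """yaw: world angle of tool y axis (mod pi)"""
    s=read_state(); R=Ro.from_euler('xyz',s['ee_rot']).as_matrix()
    def ang(y): 
        ty=np.array([np.cos(y),np.sin(y),0]); tx=np.array([0,0,-1.]); M=np.c_[tx,ty,np.cross(tx,ty)]; return Ro.from_matrix(R.T@M).as_rotvec()
    print('t',s['clock'],'pos',s['eef_pos'].round(4),'tooly',R[:,1].round(4),'toolx',R[:,0].round(4),'joints',s['joints'].round(3),'F',s['contact_force'].round(1),'gap',round(s['finger_gap'],4))
    print('shift mm',(R.T@(np.asarray(xyz)-s['eef_pos'])*1000).round(1),'turn',ang(yaw).round(4),'alt',ang(yaw+np.pi).round(4))
E
python3 - <<'E' 2>/dev/null
from h import *
p=c2w(-0.0009,0.152); print(p); go([*p,0.15],A)
c=load('top');P=cloud(c); z=P[...,2]
m=np.zeros((480,640),bool); m[255:308,135:262]=1; m&=(z>0.055)&(z<0.07)
q=P[m][:,:2]
for nm,(u0,u1,v0,v1) in {'L':(135,262,255,308),'T':(270,405,255,312)}.items():
    m=np.zeros((480,640),bool); m[v0:v1,u0:u1]=1; zt=.062 if nm=='L' else .088; m&=abs(z-zt)<0.004
    cs=cv2.findContours(m.astype(np.uint8),cv2.RETR_EXTERNAL,cv2.CHAIN_APPROX_NONE)[0]; k=max(cs,key=cv2.contourArea)[:,0]
    w=plane(c,k,zt)[:,:2]; r=cv2.minAreaRect(w.astype(np.float32)); print(nm,r)
    q=P[m][:,:2]; mu=q.mean(0); ev=np.linalg.svd(q-mu,full_matrices=False)[2][0]; print(mu,np.degrees(np.arctan2(-ev[0],ev[1])))
E
```

```text
[0.59155775 0.01331591]
t 0.1 pos [0.158  0.5004 0.2309] tooly [ 0.3011  0.9536 -0.001 ] toolx [-4.e-04 -9.e-04 -1.e+00] joints [ 1.11   0.263 -0.049  1.259 -0.     1.415] F [-0.3  0.6 -0.5] gap 0.0856
shift mm [  81.1 -333.9  560.1] turn [1.2374e+00 5.0000e-04 9.0000e-04] alt [-1.9042e+00 -1.0000e-03  5.0000e-04]
L ((0.44122880697250366, 0.2113235592842102), (0.05773686617612839, 0.20124348998069763), 4.385509967803955)
[0.44120001 0.21218457] 4.190572882897919
T ((0.4323749840259552, -0.05169136822223663), (0.059656646102666855, 0.21456649899482727), 3.9828147888183594)
[ 0.43275284 -0.05122842] 4.113457346919169
```

Call:
{"method": "play_rows", "body": {"rows": [{"dx": 10, "dy": -42, "dz": 70, "wx": 0.15, "gripper": 45}, {"dx": 20, "dy": -84, "dz": 140, "wx": 0.3, "gripper": 45}, {"dx": 30, "dy": -125, "dz": 210, "wx": 0.45, "gripper": 45}, {"dx": 40, "dy": -167, "dz": 280, "wx": 0.6, "gripper": 45}, {"dx": 50, "dy": -209, "dz": 350, "wx": 0.75, "gripper": 45}, {"dx": 60, "dy": -250, "dz": 420, "wx": 0.9, "gripper": 45}, {"dx": 70, "dy": -292, "dz": 490, "wx": 1.05, "gripper": 45}, {"dx": 81, "dy": -334, "dz": 560, "wx": 1.237, "gripper": 45}]}}

```text
schema error: expected keys gripper, dx, dy, dz, wx, wy, wz
```

Run:
```python
from h import *
p=c2w(-0.0009,0.152); go([*p,0.15],A)
```

```text
t 0.1 pos [0.158  0.5004 0.2309] tooly [ 0.3011  0.9536 -0.001 ] toolx [-4.e-04 -9.e-04 -1.e+00] joints [ 1.11   0.263 -0.049  1.259 -0.     1.415] F [-0.3  0.6 -0.5] gap 0.0856
shift mm [  81.1 -333.9  560.1] turn [1.2374e+00 5.0000e-04 9.0000e-04] alt [-1.9042e+00 -1.0000e-03  5.0000e-04]
```

Call:
{"method": "play_rows", "body": {"rows": [{"dx": 10, "dy": -42, "dz": 70, "wx": 0.15, "wy": 0, "wz": 0, "gripper": 45}, {"dx": 20, "dy": -84, "dz": 140, "wx": 0.3, "wy": 0, "wz": 0, "gripper": 45}, {"dx": 30, "dy": -125, "dz": 210, "wx": 0.45, "wy": 0, "wz": 0, "gripper": 45}, {"dx": 40, "dy": -167, "dz": 280, "wx": 0.6, "wy": 0, "wz": 0, "gripper": 45}, {"dx": 50, "dy": -209, "dz": 350, "wx": 0.75, "wy": 0, "wz": 0, "gripper": 45}, {"dx": 60, "dy": -250, "dz": 420, "wx": 0.9, "wy": 0, "wz": 0, "gripper": 45}, {"dx": 70, "dy": -292, "dz": 490, "wx": 1.05, "wy": 0, "wz": 0, "gripper": 45}, {"dx": 81, "dy": -334, "dz": 560, "wx": 1.237, "wy": 0, "wz": 0, "gripper": 45}]}}

```text
clock: 0.9
eef_pos: [0.4229, 0.2022, 0.1822]
ee_rot: [2.667, 1.571, 1.155]
contact_force: [0.7, 1.3, 1.0]
finger_gap: 0.0445
```

Run:
```python
from h import *
p=c2w(-0.0009,0.152); go([*p,0.15],A)
```

```text
t 0.9 pos [0.4229 0.2022 0.1822] tooly [0.9983 0.0587 0.    ] toolx [ 0.e+00  1.e-04 -1.e+00] joints [ 0.272  0.19  -0.285  1.097  0.     1.784] F [0.7 1.3 1. ] gap 0.0445
shift mm [ 32.1 157.2 198.5] turn [ 0.0312 -0.0001 -0.    ] alt [-3.1104e+00  0.0000e+00 -1.0000e-04]
```

Call:
{"method": "play_rows", "body": {"rows": [{"dx": 8, "dy": 39, "dz": 50, "wx": 0.031, "wy": 0, "wz": 0, "gripper": 45}, {"dx": 16, "dy": 78, "dz": 100, "wx": 0.031, "wy": 0, "wz": 0, "gripper": 45}, {"dx": 24, "dy": 118, "dz": 150, "wx": 0.031, "wy": 0, "wz": 0, "gripper": 45}, {"dx": 32, "dy": 157, "dz": 198, "wx": 0.031, "wy": 0, "wz": 0, "gripper": 45}, {"dx": 32, "dy": 157, "dz": 198, "wx": 0.031, "wy": 0, "wz": 0, "gripper": 45}, {"dx": 32, "dy": 157, "dz": 198, "wx": 0.031, "wy": 0, "wz": 0, "gripper": 45}, {"dx": 32, "dy": 157, "dz": 198, "wx": 0.031, "wy": 0, "wz": 0, "gripper": 45}]}}

```text
clock: 1.6
eef_pos: [0.5917, 0.0157, 0.1495]
ee_rot: [-1.758, 1.569, 2.986]
contact_force: [-1.1, 0.9, 0.6]
finger_gap: 0.0449
```

Run:
```python
from h import *
p=c2w(-0.0009,0.152); go([*p,0.15],A)
```

```text
t 1.6 pos [0.5917 0.0157 0.1495] tooly [ 0.9995  0.0321 -0.0015] toolx [-1.5e-03  2.0e-04 -1.0e+00] joints [-0.111  0.412 -0.046  1.114  0.     1.428] F [-1.1  0.9  0.6] gap 0.0449
shift mm [-0.5 -0.2  2.4] turn [ 0.0045 -0.0003  0.0015] alt [-3.137e+00 -2.400e-03 -4.000e-04]
```

Call:
{"method": "play_rows", "body": {"rows": [{"dx": 20, "dy": 0, "dz": 2, "wx": 0.004, "wy": 0, "wz": 0, "gripper": 45}, {"dx": 45, "dy": 0, "dz": 2, "wx": 0.004, "wy": 0, "wz": 0, "gripper": 45}, {"dx": 70, "dy": 0, "dz": 2, "wx": 0.004, "wy": 0, "wz": 0, "gripper": 45}, {"dx": 90, "dy": 0, "dz": 2, "wx": 0.004, "wy": 0, "wz": 0, "gripper": 45}, {"dx": 100, "dy": 0, "dz": 2, "wx": 0.004, "wy": 0, "wz": 0, "gripper": 45}, {"dx": 107, "dy": 0, "dz": 2, "wx": 0.004, "wy": 0, "wz": 0, "gripper": 45}, {"dx": 107, "dy": 0, "dz": 2, "wx": 0.004, "wy": 0, "wz": 0, "gripper": 45}]}}

```text
clock: 2.3
eef_pos: [0.5912, 0.0152, 0.0434]
ee_rot: [-1.779, 1.57, 2.964]
contact_force: [0.3, -0.1, 0.3]
finger_gap: 0.0444
```

Run:
```python
from h import *
p=c2w(-0.0009,0.152); go([*p,0.042],A)
for n in ('side','top'):
    c=grab(n)
    f=c['frame'][...,::-1]
    f=f[190:330,300:480] if n=='side' else f[120:260,240:460]
    cv2.imwrite(f'pics/{n}1.png',cv2.resize(f,None,fx=3.4,fy=3.4,interpolation=cv2.INTER_CUBIC))
```

```text
t 2.3 pos [0.5912 0.0152 0.0434] tooly [ 9.995e-01  3.060e-02 -4.000e-04] toolx [-4.e-04  1.e-04 -1.e+00] joints [-0.112  0.49  -0.226  0.855  0.     1.428] F [ 0.3 -0.1  0.3] gap 0.0444
shift mm [1.4 0.3 1.9] turn [ 0.003  -0.0001  0.0004] alt [-3.1386e+00 -6.0000e-04 -1.0000e-04]
```

View pics/side1.png

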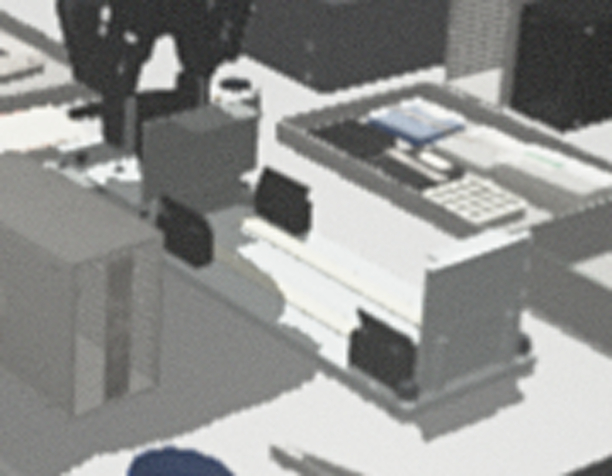

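View pics/top1.png

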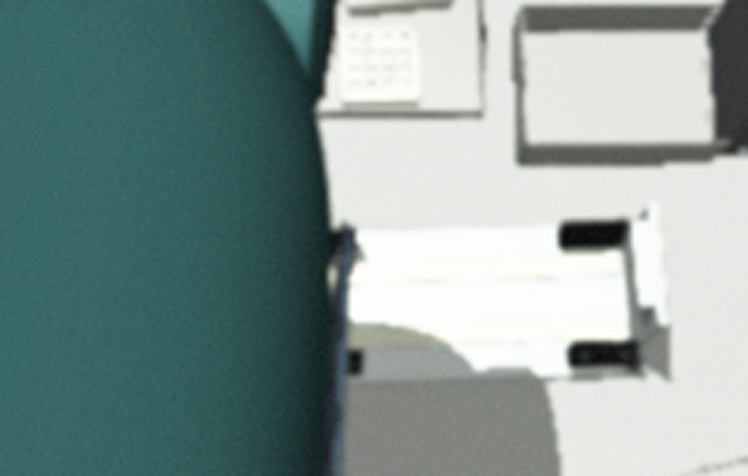

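The side view shows the open fingers straddling the black grip behind the gate (crop about (165,100)), and the force is near zero. The top view is covered by the arm. I close on the grip.

Call:
{"method": "play_rows", "body": {"rows": [{"dx": 0, "dy": 0, "dz": 0, "wx": 0, "wy": 0, "wz": 0, "gripper": 5}, {"dx": 0, "dy": 0, "dz": 0, "wx": 0, "wy": 0, "wz": 0, "gripper": 5}, {"dx": 0, "dy": 0, "dz": 0, "wx": 0, "wy": 0, "wz": 0, "gripper": 5}, {"dx": 0, "dy": 0, "dz": 0, "wx": 0, "wy": 0, "wz": 0, "gripper": 5}, {"dx": 0, "dy": 0, "dz": 0, "wx": 0, "wy": 0, "wz": 0, "gripper": 5}, {"dx": 0, "dy": 0, "dz": 0, "wx": 0, "wy": 0, "wz": 0, "gripper": 5}], "squeeze": 30}}

```text
clock: 3.0
eef_pos: [0.594, 0.0147, 0.0445]
ee_rot: [1.587, 1.566, 0.046]
contact_force: [10.6, 1.9, -1.8]
finger_gap: 0.0136
```

Run:
```python
from h import *
p=c2w(-0.0009,0.152+.04); go([*p,0.042],A); print(w2c(read_state()['eef_pos']))
```

```text
t 3.0 pos [0.594  0.0147 0.0445] tooly [0.9995 0.0301 0.0047] toolx [ 4.7e-03  2.0e-04 -1.0e+00] joints [-1.130e-01  4.900e-01 -2.230e-01  8.530e-01  1.000e-03  1.428e+00] F [10.6  1.9 -1.8] gap 0.0136
shift mm [  2.4  -2.4 -38.7] turn [ 0.0025 -0.0001 -0.0047] alt [-3.1391e+00  7.4000e-03 -1.0000e-04]
[0.0015825 0.1533269]
```

Call:
{"method": "play_rows", "body": {"rows": [{"dx": 0, "dy": 2.5, "dz": 0, "wx": 0, "wy": 0, "wz": 0, "gripper": 5}, {"dx": 0, "dy": 2.5, "dz": -5, "wx": 0, "wy": 0, "wz": 0, "gripper": 5}, {"dx": 0, "dy": 2.5, "dz": -12, "wx": 0, "wy": 0, "wz": 0, "gripper": 5}, {"dx": 0, "dy": 2.5, "dz": -19, "wx": 0, "wy": 0, "wz": 0, "gripper": 5}, {"dx": 0, "dy": 2.5, "dz": -26, "wx": 0, "wy": 0, "wz": 0, "gripper": 5}, {"dx": 0, "dy": 2.5, "dz": -32, "wx": 0, "wy": 0, "wz": 0, "gripper": 5}, {"dx": 0, "dy": 2.5, "dz": -36, "wx": 0, "wy": 0, "wz": 0, "gripper": 5}, {"dx": 0, "dy": 2.5, "dz": -36, "wx": 0, "wy": 0, "wz": 0, "gripper": 5}]}}

```text
clock: 3.8
eef_pos: [0.593, 0.0511, 0.0444]
ee_rot: [1.315, 1.57, -0.226]
contact_force: [-4.2, 2.2, 11.5]
finger_gap: 0.0133
```

Call:
{"method": "play_rows", "body": {"rows": [{"dx": 0, "dy": 0, "dz": -2, "wx": 0, "wy": 0, "wz": 0, "gripper": 5}, {"dx": 0, "dy": 0, "dz": -2, "wx": 0, "wy": 0, "wz": 0, "gripper": 5}, {"dx": 0, "dy": 0, "dz": -2, "wx": 0, "wy": 0, "wz": 0, "gripper": 5}]}}

```text
clock: 4.1
eef_pos: [0.5929, 0.0527, 0.0443]
ee_rot: [0.91, 1.57, -0.631]
contact_force: [-5.0, -0.9, 12.2]
finger_gap: 0.0135
```

Call:
{"method": "play_rows", "body": {"rows": [{"dx": 0, "dy": -1, "dz": -2, "wx": 0, "wy": 0, "wz": 0, "gripper": 5}, {"dx": 0, "dy": -1, "dz": -4, "wx": 0, "wy": 0, "wz": 0, "gripper": 5}, {"dx": 0, "dy": -1, "dz": -4, "wx": 0, "wy": 0, "wz": 0, "gripper": 5}]}}

```text
clock: 4.4
eef_pos: [0.5929, 0.0533, 0.0444]
ee_rot: [0.226, 1.563, -1.317]
contact_force: [1.0, -26.0, 5.4]
finger_gap: 0.0131
```

Call:
{"method": "play_rows", "body": {"rows": [{"dx": 0, "dy": 0, "dz": -2, "wx": 0, "wy": 0, "wz": 0, "gripper": 5}, {"dx": 0, "dy": 0, "dz": -3, "wx": 0, "wy": 0, "wz": 0, "gripper": 5}, {"dx": 0, "dy": 0, "dz": -3, "wx": 0, "wy": 0, "wz": 0, "gripper": 5}]}}

```text
clock: 4.7
eef_pos: [0.5929, 0.0536, 0.0443]
ee_rot: [0.115, 1.558, -1.43]
contact_force: [0.7, -46.1, 5.9]
finger_gap: 0.0134
```

Call:
{"method": "play_rows", "body": {"rows": [{"dx": 0, "dy": 0, "dz": 3, "wx": 0, "wy": 0, "wz": 0, "gripper": 5}, {"dx": 0, "dy": 0, "dz": 5, "wx": 0, "wy": 0, "wz": 0, "gripper": 5}, {"dx": 0, "dy": 0, "dz": 5, "wx": 0, "wy": 0, "wz": 0, "gripper": 45}, {"dx": 0, "dy": 0, "dz": 5, "wx": 0, "wy": 0, "wz": 0, "gripper": 45}, {"dx": 0, "dy": 0, "dz": 5, "wx": 0, "wy": 0, "wz": 0, "gripper": 45}, {"dx": -10, "dy": 0, "dz": 5, "wx": 0, "wy": 0, "wz": 0, "gripper": 45}, {"dx": -35, "dy": 0, "dz": 5, "wx": 0, "wy": 0, "wz": 0, "gripper": 45}, {"dx": -70, "dy": 0, "dz": 5, "wx": 0, "wy": 0, "wz": 0, "gripper": 45}]}}

```text
clock: 5.5
eef_pos: [0.5909, 0.055, 0.1137]
ee_rot: [-1.653, 1.568, 3.09]
contact_force: [0.4, -0.2, -0.1]
finger_gap: 0.045
```

Run:
```python
from h import *
go([0.4412,0.2118,0.15],np.radians(4.3))
```

```text
t 5.5 pos [0.5909 0.055  0.1137] tooly [ 0.9995  0.0302 -0.0026] toolx [-2.6e-03  1.0e-04 -1.0e+00] joints [-0.045  0.438 -0.106  1.03   0.     1.496] F [ 0.4 -0.2 -0.1] gap 0.045
shift mm [ -35.9 -145.  -161.3] turn [-0.0448 -0.0003  0.0026] alt [3.0968e+00 4.0000e-03 4.0000e-04]
```

Call:
{"method": "play_rows", "body": {"rows": [{"dx": -36, "dy": 0, "dz": 0, "wx": 0, "wy": 0, "wz": 0, "gripper": 85}, {"dx": -36, "dy": -25, "dz": -30, "wx": -0.01, "wy": 0, "wz": 0, "gripper": 85}, {"dx": -36, "dy": -55, "dz": -63, "wx": -0.02, "wy": 0, "wz": 0, "gripper": 85}, {"dx": -36, "dy": -85, "dz": -96, "wx": -0.03, "wy": 0, "wz": 0, "gripper": 85}, {"dx": -36, "dy": -115, "dz": -129, "wx": -0.045, "wy": 0, "wz": 0, "gripper": 85}, {"dx": -36, "dy": -144, "dz": -161, "wx": -0.045, "wy": 0, "wz": 0, "gripper": 85}, {"dx": -36, "dy": -144, "dz": -161, "wx": -0.045, "wy": 0, "wz": 0, "gripper": 85}, {"dx": -36, "dy": -144, "dz": -161, "wx": -0.045, "wy": 0, "wz": 0, "gripper": 85}]}}

```text
clock: 6.3
eef_pos: [0.4428, 0.2121, 0.1502]
ee_rot: [1.652, 1.57, 0.158]
contact_force: [-0.1, 0.1, 0.3]
finger_gap: 0.0849
```

Run:
```python
from h import *
go([0.4422,0.2118,0.021],np.radians(4.3))
for n in ('side','top'):
    c=grab(n)
    f=c['frame'][...,::-1]
    f=f[170:310,180:400] if n=='side' else f[120:320,130:460]
    cv2.imwrite(f'pics/{n}2.png',cv2.resize(f,None,fx=2.4,fy=2.4,interpolation=cv2.INTER_CUBIC))
```

```text
t 6.3 pos [0.4428 0.2121 0.1502] tooly [0.997 0.077 0.001] toolx [ 1.e-03  2.e-04 -1.e+00] joints [ 0.281  0.246 -0.3    1.024 -0.     1.774] F [-0.1  0.1  0.3] gap 0.0849
shift mm [129.2  -0.7   0.2] turn [ 0.002  -0.0001 -0.001 ] alt [-3.1396e+00  1.5000e-03 -1.0000e-04]
```

View pics/side2.png

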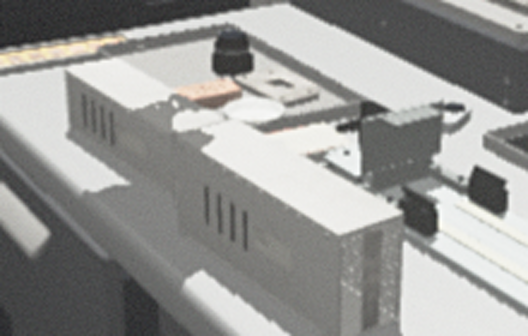

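View pics/top2.png

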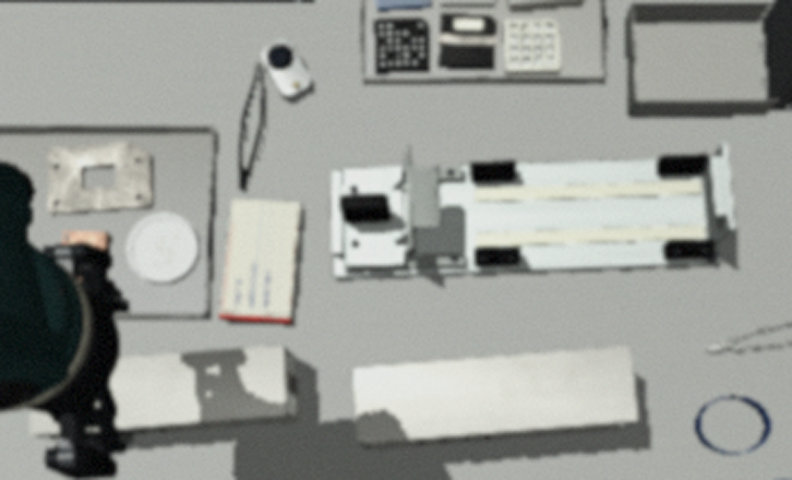

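The pictures show the lock at its open end: the carriage is against the left stop at top crop (335,215), and the pad and tall magazine have not moved. The gripper is over the low magazine. I descend.

Call:
{"method": "play_rows", "body": {"rows": [{"dx": 30, "dy": -0.7, "dz": 0, "wx": 0.002, "wy": 0, "wz": 0, "gripper": 85}, {"dx": 60, "dy": -0.7, "dz": 0, "wx": 0.002, "wy": 0, "wz": 0, "gripper": 85}, {"dx": 90, "dy": -0.7, "dz": 0, "wx": 0.002, "wy": 0, "wz": 0, "gripper": 85}, {"dx": 115, "dy": -0.7, "dz": 0, "wx": 0.002, "wy": 0, "wz": 0, "gripper": 85}, {"dx": 130, "dy": -0.7, "dz": 0, "wx": 0.002, "wy": 0, "wz": 0, "gripper": 85}, {"dx": 140, "dy": -0.7, "dz": 0, "wx": 0.002, "wy": 0, "wz": 0, "gripper": 85}, {"dx": 140, "dy": -0.7, "dz": 0, "wx": 0.002, "wy": 0, "wz": 0, "gripper": 70}, {"dx": 140, "dy": -0.7, "dz": 0, "wx": 0.002, "wy": 0, "wz": 0, "gripper": 65}]}}

```text
clock: 7.2
eef_pos: [0.4431, 0.2111, 0.0099]
ee_rot: [1.748, 1.57, 0.25]
contact_force: [-0.4, -0.2, -0.7]
finger_gap: 0.0652
```

Call:
{"method": "play_rows", "body": {"rows": [{"dx": 0, "dy": 0, "dz": 0, "wx": 0, "wy": 0, "wz": 0, "gripper": 50}, {"dx": 0, "dy": 0, "dz": 0, "wx": 0, "wy": 0, "wz": 0, "gripper": 50}, {"dx": 0, "dy": 0, "dz": 0, "wx": 0, "wy": 0, "wz": 0, "gripper": 50}, {"dx": 0, "dy": 0, "dz": 0, "wx": 0, "wy": 0, "wz": 0, "gripper": 50}, {"dx": 0, "dy": 0, "dz": 0, "wx": 0, "wy": 0, "wz": 0, "gripper": 50}], "squeeze": 45}}

```text
clock: 7.7
eef_pos: [0.4431, 0.2113, 0.0103]
ee_rot: [1.555, 1.569, 0.057]
contact_force: [-0.6, -0.9, 7.3]
finger_gap: 0.056
```

```bash
sed -i "s/^c=load.*/c=load('top'); P,m,Q,r=cradle(c); z=P[...,2]/; s/u>315)&(u<336)/u>298)\&(u<318)/; s/u>285)&(u<315)/u>268)\&(u<295)/" m1.py; python3 m1.py 2>/dev/null
python3 - <<'E'
from h import *
go([0.4422,0.2118,0.1],np.radians(4.3))
E
```

```text
d pct [-3.  3. 13. 16. 17.]
runner 327 [-0.02788012  0.61276353] 0.011915138134743652 -0.22831508883626625 -0.07927040563638976
runner 332 [-0.02380852  0.57321939] 0.0118119402287028 -0.22621804847509733 -0.07847033873826553
yaw 1.480770611113499
plate 1628 x [0.5454 0.5499 0.593  0.6334 0.6834] y [-0.2593 -0.232  -0.1507 -0.0633 -0.0429] z 0.0089
gTR 72 x [0.6166 0.628  0.6311 0.6339 0.6347] y [-0.2554 -0.2539 -0.2364 -0.2194 -0.2149] z 0.0395
gTL 48 x [0.6273 0.6283 0.6306 0.6329 0.6333] y [-0.0903 -0.0881 -0.0741 -0.0636 -0.0617] z 0.039
gBR 60 x [0.5522 0.5537 0.556  0.5594 0.5725] y [-0.2572 -0.2554 -0.2388 -0.221  -0.2156] z 0.0402
gBL 50 x [0.5525 0.5529 0.5549 0.5578 0.5586] y [-0.091  -0.0887 -0.0738 -0.0568 -0.0528] z 0.0402
fixlip 197 x [0.5606 0.5697 0.5949 0.6175 0.6279] y [-0.2601 -0.2588 -0.2533 -0.2468 -0.2453] z 0.0809
gatelip 326 x [0.5532 0.5702 0.5927 0.6144 0.6294] y [-0.0252 -0.0226 -0.0108 -0.0005  0.001 ] z 0.0811
griptop 118 x [0.5855 0.587  0.5914 0.5968 0.5988] y [0.0183 0.0216 0.0358 0.0513 0.0552] z 0.0732
endstop 347 x [0.546  0.5532 0.5857 0.6269 0.6375] y [0.0474 0.0513 0.0584 0.0659 0.0672] z 0.0269
t 7.7 pos [0.4431 0.2113 0.0103] tooly [0.9973 0.0728 0.0017] toolx [ 1.7e-03  1.0e-04 -1.0e+00] joints [ 0.279  0.386 -0.533  0.65  -0.     1.777] F [-0.6 -0.9  7.3] gap 0.056
shift mm [-89.7  -0.7  -0.5] turn [-0.0022  0.     -0.0017] alt [ 3.1394e+00 -2.7000e-03 -0.0000e+00]
```

Call:
{"method": "play_rows", "body": {"rows": [{"dx": -4, "dy": 0, "dz": 0, "wx": 0, "wy": 0, "wz": 0, "gripper": 50}, {"dx": -12, "dy": 0, "dz": 0, "wx": 0, "wy": 0, "wz": 0, "gripper": 50}, {"dx": -24, "dy": 0, "dz": 0, "wx": 0, "wy": 0, "wz": 0, "gripper": 50}, {"dx": -40, "dy": 0, "dz": 0, "wx": 0, "wy": 0, "wz": 0, "gripper": 50}, {"dx": -58, "dy": 0, "dz": 0, "wx": 0, "wy": 0, "wz": 0, "gripper": 50}, {"dx": -74, "dy": 0, "dz": 0, "wx": 0, "wy": 0, "wz": 0, "gripper": 50}, {"dx": -82, "dy": 0, "dz": 0, "wx": 0, "wy": 0, "wz": 0, "gripper": 50}, {"dx": -82, "dy": 0, "dz": 0, "wx": 0, "wy": 0, "wz": 0, "gripper": 50}]}}

```text
clock: 8.5
eef_pos: [0.443, 0.2115, 0.0925]
ee_rot: [1.796, 1.569, 0.298]
contact_force: [0.4, -0.8, -3.5]
finger_gap: 0.0552
```

```bash
sed -i 's/^A=.*/A=np.radians(1.55); XC,YC=0.5944,-0.1545/' h.py
python3 - <<'E'
from h import *
p=c2w(0,0.019); print(p); go([*p,0.142],A)
c=grab('side'); cv2.imwrite('pics/side3.png',cv2.resize(c['frame'][150:330,180:420][...,::-1],None,fx=3,fy=3,interpolation=cv2.INTER_CUBIC))
E
```

```text
[ 0.59784769 -0.11937231]
t 8.5 pos [0.443  0.2115 0.0925] tooly [0.9973 0.073  0.0018] toolx [ 1.8e-03  5.0e-04 -1.0e+00] joints [ 0.279  0.293 -0.407  0.87   0.     1.777] F [ 0.4 -0.8 -3.5] gap 0.0552
shift mm [-49.4 130.4 341.3] turn [ 0.046  -0.0005 -0.0018] alt [-3.0956e+00  2.8000e-03 -7.0000e-04]
```

View pics/side3.png

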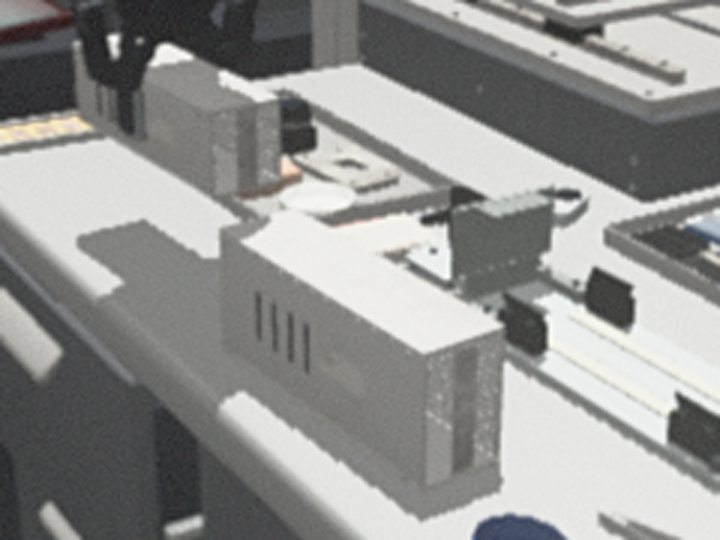

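The magazine hangs level in the gripper (crop about (180,110)), clear of the bench. I raise it and traverse.

Call:
{"method": "play_rows", "body": {"rows": [{"dx": -10, "dy": 0, "dz": 0, "wx": 0, "wy": 0, "wz": 0, "gripper": 50}, {"dx": -28, "dy": 4, "dz": 0, "wx": 0.005, "wy": 0, "wz": 0, "gripper": 50}, {"dx": -42, "dy": 14, "dz": 10, "wx": 0.01, "wy": 0, "wz": 0, "gripper": 50}, {"dx": -49, "dy": 26, "dz": 30, "wx": 0.015, "wy": 0, "wz": 0, "gripper": 50}, {"dx": -49, "dy": 38, "dz": 55, "wx": 0.02, "wy": 0, "wz": 0, "gripper": 50}, {"dx": -49, "dy": 50, "dz": 82, "wx": 0.025, "wy": 0, "wz": 0, "gripper": 50}, {"dx": -49, "dy": 62, "dz": 109, "wx": 0.03, "wy": 0, "wz": 0, "gripper": 50}, {"dx": -49, "dy": 72, "dz": 135, "wx": 0.035, "wy": 0, "wz": 0, "gripper": 50}]}}

```text
clock: 9.35
eef_pos: [0.5244, 0.0808, 0.1403]
ee_rot: [-1.573, 1.57, -3.106]
contact_force: [1.0, -0.6, -3.7]
finger_gap: 0.0557
```

Call:
{"method": "play_rows", "body": {"rows": [{"dx": 0, "dy": 9, "dz": 27, "wx": 0.005, "wy": 0, "wz": 0, "gripper": 50}, {"dx": 0, "dy": 18, "dz": 54, "wx": 0.011, "wy": 0, "wz": 0, "gripper": 50}, {"dx": 0, "dy": 27, "dz": 82, "wx": 0.011, "wy": 0, "wz": 0, "gripper": 50}, {"dx": 0, "dy": 36, "dz": 110, "wx": 0.011, "wy": 0, "wz": 0, "gripper": 50}, {"dx": 0, "dy": 44, "dz": 138, "wx": 0.011, "wy": 0, "wz": 0, "gripper": 50}, {"dx": 0, "dy": 51, "dz": 166, "wx": 0.011, "wy": 0, "wz": 0, "gripper": 50}, {"dx": 0, "dy": 55, "dz": 190, "wx": 0.011, "wy": 0, "wz": 0, "gripper": 50}, {"dx": 0, "dy": 57, "dz": 202, "wx": 0.011, "wy": 0, "wz": 0, "gripper": 50}]}}

```text
clock: 10.15
eef_pos: [0.5888, -0.1196, 0.14]
ee_rot: [-1.665, 1.57, 3.073]
contact_force: [0.5, -0.6, -3.3]
finger_gap: 0.0555
```

Call:
{"method": "play_rows", "body": {"rows": [{"dx": 0, "dy": 0, "dz": 0, "wx": 0, "wy": 0, "wz": 0, "gripper": 50}, {"dx": 0, "dy": 0, "dz": 0, "wx": 0, "wy": 0, "wz": 0, "gripper": 50}]}}

```text
clock: 10.35
eef_pos: [0.5883, -0.1172, 0.1402]
ee_rot: [-2.256, 1.57, 2.483]
contact_force: [0.1, 0.4, -3.3]
finger_gap: 0.0558
```

Run:
```python
from h import *
p=c2w(0,0.019); print(p); go([*p,0.06],A)
for n in ('side','top'):
    c=grab(n)
    f=c['frame'][...,::-1]
    f=f[120:320,220:480] if n=='side' else f[120:320,200:460]
    cv2.imwrite(f'pics/{n}4.png',cv2.resize(f,None,fx=2.9,fy=2.9,interpolation=cv2.INTER_CUBIC))
```

```text
[ 0.59784769 -0.11937231]
t 10.35 pos [ 0.5883 -0.1172  0.1402] tooly [ 9.996e-01  2.690e-02 -8.000e-04] toolx [-8.e-04  6.e-04 -1.e+00] joints [-0.333  0.43  -0.042  1.099  0.     1.211] F [ 0.1  0.4 -3.3] gap 0.0558
shift mm [80.2  9.5  2.4] turn [-0.0002 -0.0006  0.0008] alt [3.1414e+00 1.2000e-03 1.0000e-03]
```

View pics/side4.png

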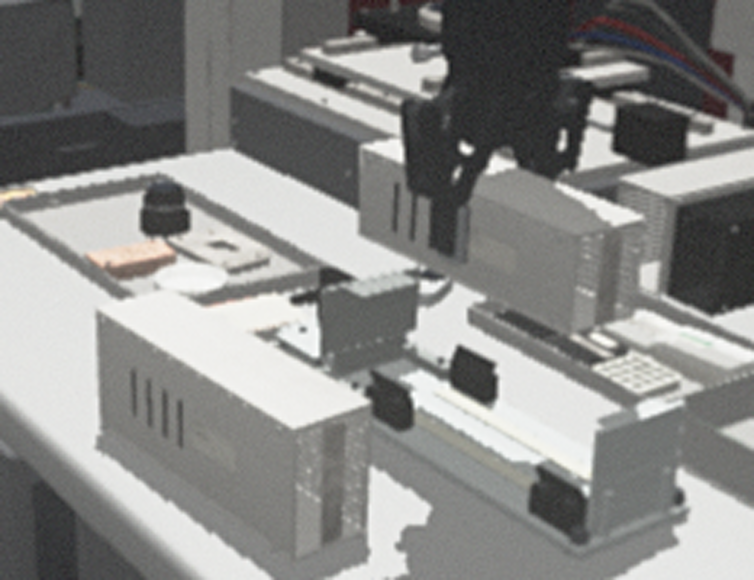

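View pics/top4.png

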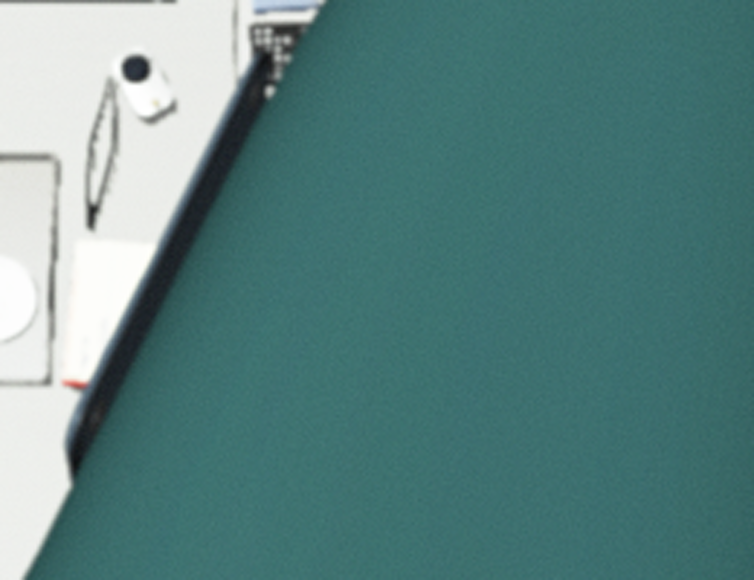

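Call:
{"method": "play_rows", "body": {"rows": [{"dx": 5, "dy": 4, "dz": 1, "wx": 0, "wy": 0, "wz": 0, "gripper": 50}, {"dx": 15, "dy": 8, "dz": 2.4, "wx": 0, "wy": 0, "wz": 0, "gripper": 50}, {"dx": 28, "dy": 9.5, "dz": 2.4, "wx": 0, "wy": 0, "wz": 0, "gripper": 50}, {"dx": 36, "dy": 9.5, "dz": 2.4, "wx": 0, "wy": 0, "wz": 0, "gripper": 50}, {"dx": 38, "dy": 9.5, "dz": 2.4, "wx": 0, "wy": 0, "wz": 0, "gripper": 50}, {"dx": 38, "dy": 9.5, "dz": 2.4, "wx": 0, "wy": 0, "wz": 0, "gripper": 50}, {"dx": 38, "dy": 9.5, "dz": 2.4, "wx": 0, "wy": 0, "wz": 0, "gripper": 50}]}}

```text
clock: 11.15
eef_pos: [0.5984, -0.12, 0.1027]
ee_rot: [1.13, 1.57, -0.414]
contact_force: [0.4, -0.3, -2.7]
finger_gap: 0.0556
```

```bash
cat > m2.py <<'E'
from h import *
c=grab('side'); P=cloud(c); z=P[...,2]
p=c2w(0,0.019); go([*p,0.022],A)
X=P[...,0]*np.cos(A)+P[...,1]*np.sin(A)-XC; Y=-P[...,0]*np.sin(A)+P[...,1]*np.cos(A)-YC
def rep(nm,mask):
    print(nm,mask.sum(),*[np.percentile(q[mask],[2,10,50,90,98]).round(4) for q in (X,Y,z)])
import sys
zb=float(sys.argv[1])
a=(abs(X+0.029)<0.012)&(Y>-0.07)&(Y<0.11)&(z>zb+0.01)&(z<zb+0.055)&(abs(Y-0.02)>0.02)
rep('mag side face',a)
pf=np.polyfit(Y[a],X[a],1); print('rel yaw deg',-np.degrees(pf[0]), 'x at y=.019',np.polyval(pf,.019))
rep('mag end',(abs(Y+0.08)<0.012)&(abs(X)<0.02)&(z>zb+0.01)&(z<zb+0.055))
t=(abs(z-zb-0.062)<0.006)&(abs(X)<0.04)&(Y>-0.09)&(Y<-0.02); rep('mag top',t)
t=(abs(z-zb-0.062)<0.006)&(abs(X)<0.04)&(Y<0.13)&(Y>0.05); rep('mag top far',t)
rep('fixed wall outer',(abs(X)<0.03)&(Y<-0.1)&(Y>-0.125)&(z>0.02)&(z<0.07))
rep('gBR outer face',(X<-0.025)&(X>-0.055)&(Y<-0.065)&(Y>-0.1)&(z>0.015)&(z<0.032))
rep('gBL outer face',(X<-0.025)&(X>-0.055)&(Y>0.065)&(Y<0.1)&(z>0.015)&(z<0.032))
rep('plate near edge',(X<-0.04)&(X>-0.056)&(abs(Y)<0.06)&(z>0.002)&(z<0.007))
cv2.imwrite(f'pics/{sys.argv[2]}.png',cv2.resize(c['frame'][140:320,280:480][...,::-1],None,fx=3.2,fy=3.2,interpolation=cv2.INTER_CUBIC))
E
python3 m2.py 0.09 side5 2>&1 | grep -v Warn
```

```text
t 11.2 pos [ 0.5985 -0.12    0.1028] tooly [9.996e-01 2.690e-02 5.000e-04] toolx [ 6.e-04 -2.e-04 -1.e+00] joints [-0.331  0.47  -0.082  1.019 -0.     1.213] F [ 0.4 -0.  -3.5] gap 0.0557
shift mm [80.8 -0.6 -0.7] turn [-0.0001  0.0002 -0.0005] alt [ 3.1414e+00 -9.0000e-04 -3.0000e-04]
mag side face 1173 [-0.0301 -0.0294 -0.0281 -0.0266 -0.0258] [-0.0679 -0.0589 -0.0112  0.0936  0.107 ] [0.1006 0.1045 0.1222 0.1397 0.144 ]
rel yaw deg -0.08236412178126395 x at y=.019 -0.028008978778742297
mag end 169 [-0.009  -0.0069 -0.0001  0.0063  0.0079] [-0.0847 -0.0838 -0.0823 -0.0809 -0.0801] [0.1021 0.1051 0.1228 0.1409 0.1441]
mag top 619 [-0.0293 -0.028  -0.0067  0.0209  0.0261] [-0.0824 -0.08   -0.0558 -0.0279 -0.0217] [0.1464 0.1488 0.1548 0.1558 0.1563]
mag top far 152 [-0.0295 -0.0288 -0.0259 -0.0014  0.0234] [0.0659 0.0758 0.0976 0.1144 0.1181] [0.1466 0.148  0.1544 0.1557 0.156 ]
fixed wall outer 626 [-0.0289 -0.0258 -0.0003  0.0233  0.0286] [-0.1125 -0.1103 -0.1081 -0.1067 -0.1061] [0.021  0.0249 0.0442 0.0652 0.0691]
gBR outer face 160 [-0.0456 -0.0447 -0.0433 -0.0387 -0.0347] [-0.0993 -0.0975 -0.0836 -0.0696 -0.0662] [0.0155 0.0173 0.0255 0.0311 0.0318]
gBL outer face 97 [-0.0461 -0.0453 -0.0437 -0.0385 -0.0353] [0.0658 0.0681 0.0804 0.0929 0.098 ] [0.0167 0.0184 0.0268 0.0309 0.0318]
plate near edge 71 [-0.0536 -0.0494 -0.0476 -0.0462 -0.0459] [-0.0555 -0.0489 -0.0043  0.0426  0.0565] [0.0021 0.0024 0.0046 0.0065 0.0069]
```

View pics/side5.png

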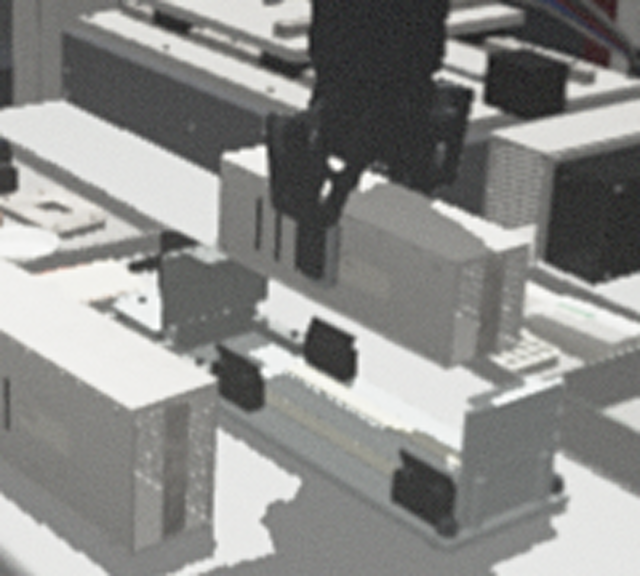

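The magazine hangs over the bay. Against the plate edge and guides it is within 1 mm across and 0.1° in yaw, and its near end sits at cradle y -82 mm (-81.5 wanted). I lower it straight down in stages.

Call:
{"method": "play_rows", "body": {"rows": [{"dx": 8, "dy": -0.6, "dz": 0, "wx": 0, "wy": 0, "wz": 0, "gripper": 50}, {"dx": 20, "dy": -0.6, "dz": 0, "wx": 0, "wy": 0, "wz": 0, "gripper": 50}, {"dx": 33, "dy": -0.6, "dz": 0, "wx": 0, "wy": 0, "wz": 0, "gripper": 50}, {"dx": 42, "dy": -0.6, "dz": 0, "wx": 0, "wy": 0, "wz": 0, "gripper": 50}, {"dx": 48, "dy": -0.6, "dz": 0, "wx": 0, "wy": 0, "wz": 0, "gripper": 50}, {"dx": 54, "dy": -0.6, "dz": 0, "wx": 0, "wy": 0, "wz": 0, "gripper": 50}, {"dx": 60, "dy": -0.6, "dz": 0, "wx": 0, "wy": 0, "wz": 0, "gripper": 50}, {"dx": 60, "dy": -0.6, "dz": 0, "wx": 0, "wy": 0, "wz": 0, "gripper": 50}]}}

```text
clock: 12.0
eef_pos: [0.5974, -0.1199, 0.0417]
ee_rot: [-1.914, 1.57, 2.826]
contact_force: [0.1, 0.4, -3.3]
finger_gap: 0.0555
```

Call:
{"method": "play_rows", "body": {"rows": [{"dx": 5, "dy": 0, "dz": 0, "wx": 0, "wy": 0, "wz": 0, "gripper": 50}, {"dx": 10, "dy": 0, "dz": 0, "wx": 0, "wy": 0, "wz": 0, "gripper": 50}, {"dx": 14, "dy": 0, "dz": 0, "wx": 0, "wy": 0, "wz": 0, "gripper": 50}, {"dx": 17, "dy": 0, "dz": 0, "wx": 0, "wy": 0, "wz": 0, "gripper": 50}, {"dx": 17, "dy": 0, "dz": 0, "wx": 0, "wy": 0, "wz": 0, "gripper": 50}]}}

```text
clock: 12.5
eef_pos: [0.5975, -0.1199, 0.025]
ee_rot: [-1.904, 1.57, 2.836]
contact_force: [-0.0, 0.2, -3.6]
finger_gap: 0.0552
```

```bash
python3 m2.py 0.015 side6 2>&1 | grep -v Warn
```

```text
t 12.55 pos [ 0.5976 -0.1199  0.0252] tooly [ 9.996e-01  2.700e-02 -3.000e-04] toolx [-3.e-04  1.e-04 -1.e+00] joints [-0.332  0.534 -0.201  0.837 -0.     1.212] F [-0.2 -0.1 -3.2] gap 0.0555
shift mm [ 3.2  0.3 -0.5] turn [-0.0001 -0.0001  0.0003] alt [3.1415e+00 4.0000e-04 1.0000e-04]
mag side face 1022 [-0.0398 -0.031  -0.029  -0.0275 -0.0267] [-0.0679 -0.0578 -0.0119  0.0922  0.1052] [0.0258 0.0307 0.0463 0.0647 0.0689]
rel yaw deg 0.5452008516942074 x at y=.019 -0.029746940974894418
mag end 3 [-0.0101 -0.0099 -0.0091 -0.009  -0.0089] [-0.084  -0.0838 -0.0825 -0.0818 -0.0817] [0.0669 0.067  0.0679 0.0691 0.0694]
mag top 589 [-0.0301 -0.0287 -0.0072  0.0198  0.0247] [-0.0817 -0.0786 -0.0539 -0.027  -0.0215] [0.0716 0.0743 0.0772 0.0783 0.0787]
mag top far 150 [-0.0307 -0.0292 -0.0223  0.004   0.0138] [0.0586 0.0768 0.1039 0.1261 0.1288] [0.0714 0.0728 0.0772 0.0812 0.0827]
fixed wall outer 611 [-0.0283 -0.0247  0.0001  0.0237  0.0282] [-0.1124 -0.1104 -0.108  -0.1068 -0.1061] [0.0217 0.0258 0.0447 0.0649 0.0688]
gBR outer face 159 [-0.0457 -0.0447 -0.0429 -0.0389 -0.035 ] [-0.0994 -0.0967 -0.0828 -0.0691 -0.0656] [0.0153 0.017  0.0252 0.0307 0.0316]
gBL outer face 96 [-0.0463 -0.0454 -0.0436 -0.0379 -0.035 ] [0.0657 0.0675 0.0807 0.0925 0.0983] [0.0166 0.0185 0.0264 0.0306 0.0316]
plate near edge 81 [-0.0511 -0.0492 -0.0474 -0.0463 -0.0455] [-0.0572 -0.0486 -0.0066  0.0449  0.0559] [0.0022 0.0026 0.005  0.0068 0.0069]
```

View pics/side6.png

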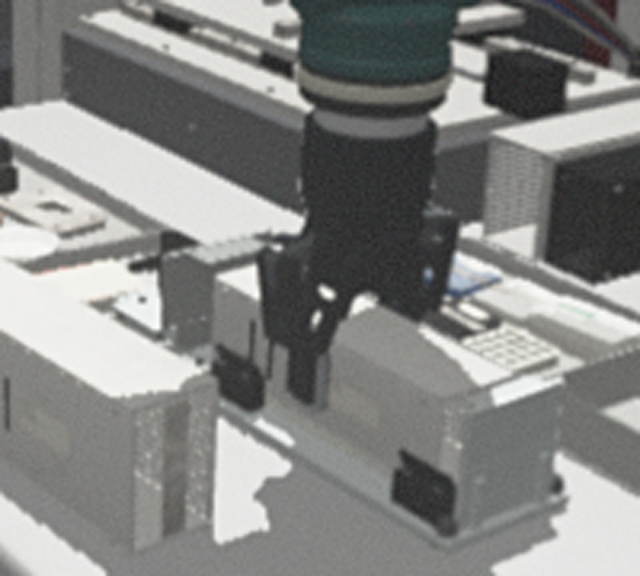

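The magazine is between the guides with no contact force and about 3 mm above the runners. I lower it the rest and then release.

Call:
{"method": "play_rows", "body": {"rows": [{"dx": 1.5, "dy": 0, "dz": 0, "wx": 0, "wy": 0, "wz": 0, "gripper": 50}, {"dx": 2.5, "dy": 0, "dz": 0, "wx": 0, "wy": 0, "wz": 0, "gripper": 50}, {"dx": 3.3, "dy": 0, "dz": 0, "wx": 0, "wy": 0, "wz": 0, "gripper": 50}, {"dx": 3.3, "dy": 0, "dz": 0, "wx": 0, "wy": 0, "wz": 0, "gripper": 50}, {"dx": 3.3, "dy": 0, "dz": 0, "wx": 0, "wy": 0, "wz": 0, "gripper": 50}]}}

```text
clock: 13.05
eef_pos: [0.5977, -0.12, 0.0223]
ee_rot: [1.055, 1.57, -0.488]
contact_force: [-1.6, 0.5, 2.3]
finger_gap: 0.0556
```

Call:
{"method": "play_rows", "body": {"rows": [{"dx": 0, "dy": 0, "dz": 0, "wx": 0, "wy": 0, "wz": 0, "gripper": 60}, {"dx": 0, "dy": 0, "dz": 0, "wx": 0, "wy": 0, "wz": 0, "gripper": 65}, {"dx": 0, "dy": 0, "dz": 0, "wx": 0, "wy": 0, "wz": 0, "gripper": 74}, {"dx": 0, "dy": 0, "dz": 0, "wx": 0, "wy": 0, "wz": 0, "gripper": 74}, {"dx": -15, "dy": 0, "dz": 0, "wx": 0, "wy": 0, "wz": 0, "gripper": 74}, {"dx": -45, "dy": 0, "dz": 0, "wx": 0, "wy": 0, "wz": 0, "gripper": 74}, {"dx": -90, "dy": 0, "dz": 0, "wx": 0, "wy": 0, "wz": 0, "gripper": 74}, {"dx": -130, "dy": 0, "dz": 0, "wx": 0, "wy": 0, "wz": 0, "gripper": 60}]}}

```text
clock: 13.85
eef_pos: [0.5975, -0.1199, 0.1539]
ee_rot: [-1.54, 1.571, -3.084]
contact_force: [0.8, -0.5, -0.7]
finger_gap: 0.0613
```

```bash
python3 m2.py 0.012 side7 2>&1 | grep -v Warn
python3 - <<'E'
from h import *
go([0.593,0.053,0.15],A)
E
```

```text
t 13.9 pos [ 0.5996 -0.1205  0.1603] tooly [0.9996 0.0271 0.0073] toolx [ 0.0074 -0.0025 -1.    ] joints [-0.332  0.433  0.019  1.149  0.     1.212] F [ 0.5 -0.5  7. ] gap 0.0599
shift mm [138.3  -2.7  -1.6] turn [ 0.      0.0027 -0.0073] alt [-3.1415  0.0115  0.0043]
mag side face 1096 [-0.0401 -0.0313 -0.0288 -0.0273 -0.0264] [-0.0675 -0.0558 -0.0061  0.09    0.1065] [0.0232 0.0284 0.045  0.0625 0.0659]
rel yaw deg 0.5774033630550991 x at y=.019 -0.029551223648006164
mag end 2 [-0.0081 -0.008  -0.0075 -0.007  -0.0069] [-0.082  -0.0819 -0.0815 -0.081  -0.081 ] [0.0663 0.0663 0.0663 0.0664 0.0664]
mag top 587 [-0.03   -0.0285 -0.0064  0.0202  0.0258] [-0.0814 -0.0778 -0.0533 -0.0271 -0.0215] [0.0688 0.0719 0.0745 0.0755 0.076 ]
mag top far 465 [-0.0299 -0.0281 -0.0065  0.0201  0.0253] [0.0507 0.0562 0.0832 0.1107 0.1171] [0.0688 0.072  0.0747 0.0757 0.0762]
fixed wall outer 621 [-0.0286 -0.0256 -0.0003  0.0237  0.0282] [-0.1125 -0.1106 -0.1081 -0.1067 -0.1059] [0.0212 0.0249 0.0443 0.0646 0.0684]
gBR outer face 160 [-0.0454 -0.0446 -0.0432 -0.0385 -0.035 ] [-0.0991 -0.0971 -0.0834 -0.0699 -0.0657] [0.0155 0.0176 0.0257 0.0308 0.0317]
gBL outer face 99 [-0.0462 -0.0456 -0.0438 -0.038  -0.027 ] [0.0658 0.0681 0.0804 0.0933 0.0974] [0.0156 0.0177 0.0263 0.0307 0.0315]
plate near edge 83 [-0.0543 -0.0512 -0.0476 -0.0462 -0.0457] [-0.054  -0.0455 -0.0068  0.0446  0.056 ] [0.002  0.0021 0.0048 0.0065 0.0068]
t 13.9 pos [ 0.5996 -0.1205  0.1603] tooly [0.9996 0.0271 0.0073] toolx [ 0.0074 -0.0025 -1.    ] joints [-0.332  0.433  0.019  1.149  0.     1.212] F [ 0.5 -0.5  7. ] gap 0.0599
shift mm [   9.8   -2.  -173.7] turn [ 0.      0.0027 -0.0073] alt [-3.1415  0.0115  0.0043]
```

View pics/side7.png

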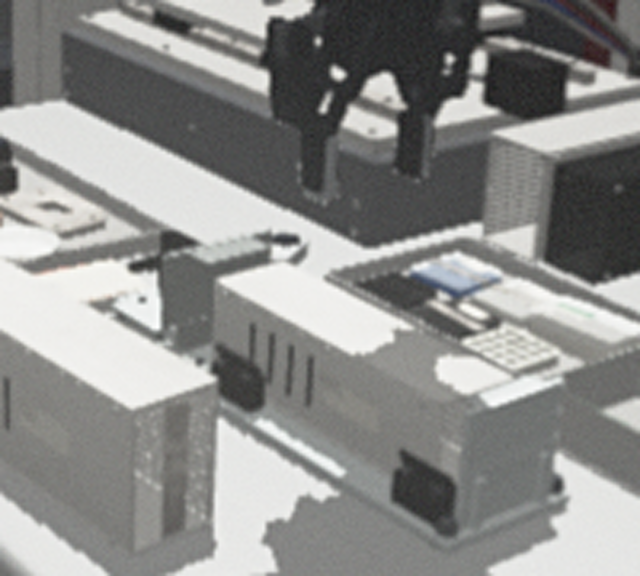

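The magazine is flat on the runners: its top reads 74.5 and 74.7 mm at the two ends (74 expected). It is centred, clear of both lips and released. Back to the lock grip.

Call:
{"method": "play_rows", "body": {"rows": [{"dx": 0, "dy": 0, "dz": -20, "wx": 0, "wy": 0, "wz": 0, "gripper": 45}, {"dx": 0, "dy": 0, "dz": -50, "wx": 0, "wy": 0, "wz": 0, "gripper": 45}, {"dx": 0, "dy": 0, "dz": -85, "wx": 0, "wy": 0, "wz": 0, "gripper": 45}, {"dx": 0, "dy": 0, "dz": -120, "wx": 0, "wy": 0, "wz": 0, "gripper": 45}, {"dx": 0, "dy": 0, "dz": -150, "wx": 0, "wy": 0, "wz": 0, "gripper": 45}, {"dx": 0, "dy": 0, "dz": -172, "wx": 0, "wy": 0, "wz": 0, "gripper": 45}, {"dx": 0, "dy": 0, "dz": -172, "wx": 0, "wy": 0, "wz": 0, "gripper": 45}, {"dx": 0, "dy": 0, "dz": -172, "wx": 0, "wy": 0, "wz": 0, "gripper": 45}]}}

```text
clock: 14.7
eef_pos: [0.5931, 0.0522, 0.152]
ee_rot: [-0.018, 1.571, -1.561]
contact_force: [-0.1, -0.9, -0.6]
finger_gap: 0.0453
```

Run:
```python
from h import *
go([0.593,0.0525,0.043],A)
```

```text
t 14.7 pos [0.5931 0.0522 0.152 ] tooly [ 0.9996  0.0279 -0.    ] toolx [ 0.e+00 -2.e-04 -1.e+00] joints [-0.049  0.415 -0.033  1.122 -0.     1.494] F [-0.1 -0.9 -0.6] gap 0.0453
shift mm [109.   -0.   -0.4] turn [0.0008 0.0002 0.    ] alt [-3.1408e+00 -0.0000e+00  3.0000e-04]
```

Call:
{"method": "play_rows", "body": {"rows": [{"dx": 25, "dy": 0, "dz": 0, "wx": 0, "wy": 0, "wz": 0, "gripper": 45}, {"dx": 50, "dy": 0, "dz": 0, "wx": 0, "wy": 0, "wz": 0, "gripper": 45}, {"dx": 75, "dy": 0, "dz": 0, "wx": 0, "wy": 0, "wz": 0, "gripper": 45}, {"dx": 95, "dy": 0, "dz": 0, "wx": 0, "wy": 0, "wz": 0, "gripper": 45}, {"dx": 105, "dy": 0, "dz": 0, "wx": 0, "wy": 0, "wz": 0, "gripper": 45}, {"dx": 109, "dy": 0, "dz": 0, "wx": 0, "wy": 0, "wz": 0, "gripper": 45}, {"dx": 109, "dy": 0, "dz": 0, "wx": 0, "wy": 0, "wz": 0, "gripper": 5}, {"dx": 109, "dy": 0, "dz": 0, "wx": 0, "wy": 0, "wz": 0, "gripper": 5}], "squeeze": 30}}

```text
clock: 15.5
eef_pos: [0.5936, 0.0518, 0.044]
ee_rot: [1.479, 1.57, -0.065]
contact_force: [-0.6, 0.2, 0.1]
finger_gap: 0.017
```

Call:
{"method": "play_rows", "body": {"rows": [{"dx": 0, "dy": 0, "dz": 0, "wx": 0, "wy": 0, "wz": 0, "gripper": 5}, {"dx": 0, "dy": 0, "dz": 0, "wx": 0, "wy": 0, "wz": 0, "gripper": 5}, {"dx": 0, "dy": 0, "dz": 0, "wx": 0, "wy": 0, "wz": 0, "gripper": 5}, {"dx": 0, "dy": 0, "dz": 0, "wx": 0, "wy": 0, "wz": 0, "gripper": 5}]}}

```text
clock: 15.9
eef_pos: [0.593, 0.0518, 0.0441]
ee_rot: [0.735, 1.57, -0.809]
contact_force: [-5.0, -2.2, 6.5]
finger_gap: 0.0137
```

Call:
{"method": "play_rows", "body": {"rows": [{"dx": 0, "dy": 0, "dz": 3, "wx": 0, "wy": 0, "wz": 0, "gripper": 5}, {"dx": 0, "dy": 0, "dz": 8, "wx": 0, "wy": 0, "wz": 0, "gripper": 5}, {"dx": 0, "dy": 0, "dz": 14, "wx": 0, "wy": 0, "wz": 0, "gripper": 5}, {"dx": 0, "dy": 0, "dz": 20, "wx": 0, "wy": 0, "wz": 0, "gripper": 5}, {"dx": 0, "dy": 0, "dz": 26, "wx": 0, "wy": 0, "wz": 0, "gripper": 5}, {"dx": 0, "dy": 0, "dz": 32, "wx": 0, "wy": 0, "wz": 0, "gripper": 5}, {"dx": 0, "dy": 0, "dz": 38, "wx": 0, "wy": 0, "wz": 0, "gripper": 5}, {"dx": 0, "dy": 0, "dz": 42, "wx": 0, "wy": 0, "wz": 0, "gripper": 5}]}}

```text
clock: 16.7
eef_pos: [0.5943, 0.0104, 0.0441]
ee_rot: [2.501, 1.569, 0.958]
contact_force: [-4.1, 5.5, 5.5]
finger_gap: 0.0136
```

Call:
{"method": "play_rows", "body": {"rows": [{"dx": 0, "dy": 0, "dz": 2, "wx": 0, "wy": 0, "wz": 0, "gripper": 5}, {"dx": 0, "dy": 0, "dz": 4, "wx": 0, "wy": 0, "wz": 0, "gripper": 5}, {"dx": 0, "dy": 0, "dz": 6, "wx": 0, "wy": 0, "wz": 0, "gripper": 5}, {"dx": 0, "dy": 0, "dz": 7, "wx": 0, "wy": 0, "wz": 0, "gripper": 5}, {"dx": 0, "dy": 0, "dz": 7, "wx": 0, "wy": 0, "wz": 0, "gripper": 5}]}}

```text
clock: 17.2
eef_pos: [0.5945, 0.0034, 0.0441]
ee_rot: [2.279, 1.57, 0.736]
contact_force: [-3.8, 3.3, 6.2]
finger_gap: 0.013
```

Travel is about 48.5 mm so far. I continue in small steps to the stop.

Call:
{"method": "play_rows", "body": {"rows": [{"dx": 0, "dy": 0, "dz": 1, "wx": 0, "wy": 0, "wz": 0, "gripper": 5}, {"dx": 0, "dy": 0, "dz": 2, "wx": 0, "wy": 0, "wz": 0, "gripper": 5}, {"dx": 0, "dy": 0, "dz": 3, "wx": 0, "wy": 0, "wz": 0, "gripper": 5}, {"dx": 0, "dy": 0, "dz": 3, "wx": 0, "wy": 0, "wz": 0, "gripper": 5}, {"dx": 0, "dy": 0, "dz": 3, "wx": 0, "wy": 0, "wz": 0, "gripper": 5}]}}

```text
clock: 17.7
eef_pos: [0.5945, 0.0017, 0.0441]
ee_rot: [2.806, 1.567, 1.263]
contact_force: [-3.5, 12.8, 6.4]
finger_gap: 0.0134
```

Call:
{"method": "play_rows", "body": {"rows": [{"dx": 0, "dy": 0, "dz": 1, "wx": 0, "wy": 0, "wz": 0, "gripper": 5}, {"dx": 0, "dy": 0, "dz": 2, "wx": 0, "wy": 0, "wz": 0, "gripper": 5}, {"dx": 0, "dy": 0, "dz": 2, "wx": 0, "wy": 0, "wz": 0, "gripper": 5}, {"dx": 0, "dy": 0, "dz": 2, "wx": 0, "wy": 0, "wz": 0, "gripper": 5}]}}

```text
clock: 18.1
eef_pos: [0.5945, 0.0016, 0.0441]
ee_rot: [2.937, 1.564, 1.396]
contact_force: [-1.6, 26.7, 7.9]
finger_gap: 0.0133
```

Call:
{"method": "play_rows", "body": {"rows": [{"dx": 0, "dy": 0, "dz": -1.5, "wx": 0, "wy": 0, "wz": 0, "gripper": 5}, {"dx": 0, "dy": 0, "dz": -2.5, "wx": 0, "wy": 0, "wz": 0, "gripper": 5}, {"dx": 0, "dy": 0, "dz": -2.5, "wx": 0, "wy": 0, "wz": 0, "gripper": 45}, {"dx": 0, "dy": 0, "dz": -2.5, "wx": 0, "wy": 0, "wz": 0, "gripper": 45}, {"dx": 0, "dy": 0, "dz": -2.5, "wx": 0, "wy": 0, "wz": 0, "gripper": 45}, {"dx": -10, "dy": 0, "dz": -2.5, "wx": 0, "wy": 0, "wz": 0, "gripper": 45}, {"dx": -40, "dy": 0, "dz": -2.5, "wx": 0, "wy": 0, "wz": 0, "gripper": 45}, {"dx": -85, "dy": 0, "dz": -2.5, "wx": 0, "wy": 0, "wz": 0, "gripper": 45}]}}

```text
clock: 18.9
eef_pos: [0.5932, 0.0005, 0.1281]
ee_rot: [-1.722, 1.567, 3.017]
contact_force: [1.0, -0.6, -0.5]
finger_gap: 0.0449
```

Call:
{"method": "play_rows", "body": {"rows": [{"dx": -40, "dy": 0, "dz": 0, "wx": 0, "wy": 0, "wz": 0, "gripper": 45}, {"dx": -50, "dy": -20, "dz": -40, "wx": 0, "wy": 0, "wz": 0, "gripper": 45}, {"dx": -50, "dy": -45, "dz": -80, "wx": 0, "wy": 0, "wz": 0, "gripper": 45}, {"dx": -50, "dy": -70, "dz": -120, "wx": 0, "wy": 0, "wz": 0, "gripper": 45}, {"dx": -50, "dy": -95, "dz": -160, "wx": 0, "wy": 0, "wz": 0, "gripper": 45}, {"dx": -50, "dy": -120, "dz": -200, "wx": 0, "wy": 0, "wz": 0, "gripper": 45}, {"dx": -50, "dy": -150, "dz": -240, "wx": 0, "wy": 0, "wz": 0, "gripper": 45}, {"dx": -50, "dy": -150, "dz": -240, "wx": 0, "wy": 0, "wz": 0, "gripper": 45}]}}

```text
clock: 19.7
eef_pos: [0.4347, 0.2397, 0.1791]
ee_rot: [-2.98, 1.57, 1.764]
contact_force: [1.3, 0.3, -0.5]
finger_gap: 0.0452
```

```bash
python3 - <<'E' 2>/dev/null
from h import *
s=read_state(); print(s['clock'],s['eef_pos'],s['contact_force'])
for n in ('side','top'):
    c=grab(n)
    f=c['frame'][...,::-1]
    f=f[140:320,180:480] if n=='side' else f[160:320,130:460]
    cv2.imwrite(f'pics/{n}8.png',cv2.resize(f,None,fx=2.4,fy=2.4,interpolation=cv2.INTER_CUBIC))
c=load('top');P=cloud(c);z=P[...,2]
A_=A; XC_,YC_=.593,-.1545   # camera-frame cradle
X=P[...,0]*np.cos(A)+P[...,1]*np.sin(A)-XC_; Y=-P[...,0]*np.sin(A)+P[...,1]*np.cos(A)-YC_
def rep(nm,mask): print(nm,mask.sum(),*[np.percentile(q[mask],[1,10,50,90,99]).round(4) for q in (X,Y,z)])
rep('mag top',(abs(X)<.045)&(abs(Y)<.115)&(abs(z-.074)<.0025))
rep('mag top L',(abs(X)<.02)&(Y>.04)&(Y<.075)&(abs(z-.074)<.006)); rep('mag top R',(abs(X)<.02)&(Y<-.04)&(Y>-.085)&(abs(z-.074)<.006))
rep('gatelip',(abs(X)<.024)&(Y>.07)&(Y<.115)&(z>.0785)&(z<.084)); rep('fixlip',(abs(X)<.024)&(Y<-.08)&(Y>-.115)&(z>.0785)&(z<.084))
rep('grip',(abs(X)<.015)&(Y>.11)&(Y<.17)&(z>.07)&(z<.076))
for nm,(u0,u1,v0,v1,zt) in {'T':(270,405,255,312,.088),'pad':(215,262,195,258,.0118)}.items():
    m=np.zeros((480,640),bool); m[v0:v1,u0:u1]=1; m&=abs(z-zt)<0.004
    q=P[m][:,:2]; print(nm,m.sum(),cv2.minAreaRect(q.astype(np.float32)),q.mean(0))
E
```

```text
19.7 [0.43466631 0.23968522 0.17911883] [ 1.26288539  0.34877571 -0.52613763]
mag top 2288 [-0.0275 -0.0234 -0.0005  0.0228  0.0279] [-0.0924 -0.0766 -0.006   0.0631  0.0881] [0.0716 0.0724 0.074  0.0756 0.0764]
mag top L 352 [-0.0195 -0.0161  0.      0.016   0.0198] [0.0405 0.0433 0.0573 0.0715 0.0747] [0.0711 0.0722 0.0741 0.0757 0.0772]
mag top R 452 [-0.0194 -0.0157 -0.0002  0.0158  0.0195] [-0.0841 -0.0801 -0.0623 -0.0446 -0.0404] [0.0709 0.0722 0.0739 0.0758 0.0772]
gatelip 322 [-0.0236 -0.0197 -0.0003  0.0187  0.0234] [0.0784 0.0809 0.0916 0.1027 0.105 ] [0.0788 0.0797 0.0812 0.083  0.0838]
fixlip 178 [-0.0237 -0.019   0.0002  0.0183  0.0238] [-0.1061 -0.1045 -0.0985 -0.0925 -0.091 ] [0.0786 0.0795 0.081  0.0825 0.0836]
grip 124 [-0.0071 -0.0058 -0.0008  0.0041  0.0062] [0.1216 0.1254 0.1401 0.1559 0.1587] [0.0701 0.0708 0.0729 0.0747 0.0758]
T 3670 ((0.43263813853263855, -0.05166630446910858), (0.05929979309439659, 0.21512901782989502), 3.949927806854248) [ 0.43272367 -0.05124917]
pad 1466 ((0.5663666129112244, 0.14995162189006805), (0.12438636273145676, 0.07707779854536057), 0.1521296203136444) [0.55747827 0.14443996]
```

View pics/top8.png

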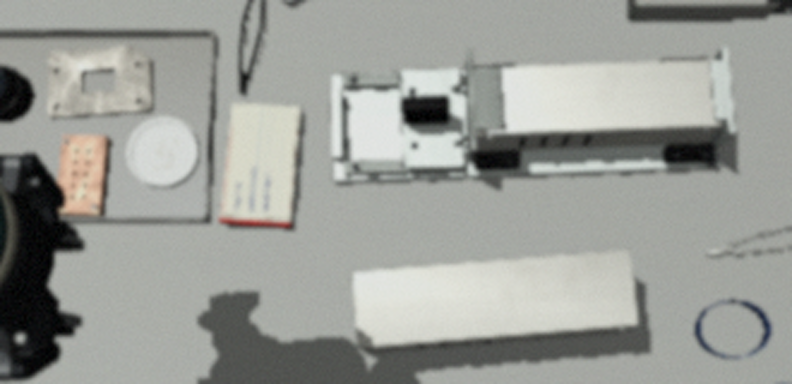

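View pics/side8.png

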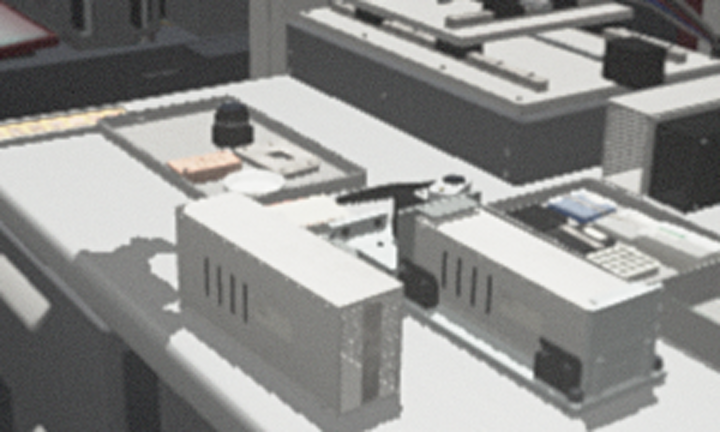

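Run:
```python
from h import *
print(read_state()['joint_vel'].round(3)); print(arm.sign_off())
```

```text
[-0.043  0.013  0.009 -0.005 -0.004 -0.008]
the job is handed in; nothing more can be done
None
```

The low magazine is home in the cradle with the lock closed over both its ends. The job was handed in at about 20 s, with the gripper well clear of everything.

**What I did:**
- I pinched the lock grip and drew the lock back until the force rose at the open stop.
- I gripped the low magazine across its middle and carried it level to the set-down point. It entered the guides without contact and was released on the runners.
- I pinched the grip again and pushed the lock 50 mm, until it stopped and the push force rose to 27 N. Then I eased off, let go and moved away.

**Last checks:**
- **Magazine:** its top reads 74 mm at both ends, so it is flat on the runners, and it runs under both lips.
- **Lock:** the gate lip's edge is at cradle y of about 80 mm (81 mm means closed).
- **Tall magazine:** its position is the same as at the start to within 0.5 mm.
- **Note pad:** it looks unmoved in the pictures. My last outline fit was upset by stray points and gave no usable size. The mean position from that fit is within about 1.2 mm of the first measurement, which used a different mask.

**Disagreements seen:**
- The lock grip was 1.5 to 2.5 mm farther in x by touch than by camera, so I shifted the cradle centre for the placing.
- The force at the open stop rose briefly to 46 N, through the pinched fingers.

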